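# Stir the scent beads and shut their box

### The arm

A 7-joint arm with a two-finger parallel gripper is mounted at the origin on the work surface. World frame = base frame: x ahead of the robot, y to its left, z up, the work surface at z = 0. Lengths are in m, angles in degrees, forces in N, time in s.
With the tool pointing down it reaches from about 0.425 to 0.875 m from the base axis. Payload 4.7 kg.
Tool frame: the origin (TCP) lies on the front face of the gripper's body, between the roots of the fingers; the fingertips stand 70 mm ahead of it and the grasp point (between the pads) lies 51 mm ahead of it (tip_extent is the distance from the TCP to the fingertips, in m); z points along the fingers, y is the direction in which the jaws open and shut (so a half turn about z gives the same grasp; the last joint's range is limited). The gripper opens to 87 mm and grips with 3 to 60 N. Pads are 19 mm wide; open, the fingers measure 117 mm over their backs; the gripper's body (75 mm by 190 mm) begins 51 mm behind the grasp point.
Start: joints at [-74.823, 18.392, -4.016, 83.108, 1.295, 78.541, -3.26], TCP at [0.161, 0.63, 0.292] pointing down, gripper open.
Joint ranges: [-163.93, 163.93], [-17.29, 119.83], [-79.2, 71.16], [3.27, 140.29], [-89.18, 269.18], [5.43, 117.66], [-154.24, 154.24]. Speed limits (degrees/s): [147.25, 147.25, 180, 180, 180, 180, 180].

### API

Orientations are given as [roll, pitch, yaw] about the fixed x, y, z axes, in that order (R = Rz(yaw) Ry(pitch) Rx(roll)).
In Python, from cell import * gives the robot as it stands.
- The arm moves only by the tool carry_out, never from a script. Its argument "increments" is text: rows parted by semicolons, each of 7 numbers parted by spaces: the opening, from 0 (shut) to 1 (fully open), then the shift along the tool's x, y, z in m, then the turn, a rotation vector about the tool's x, y, z in degrees. A call has 1 to 20 rows; each row shifts and turns the pose as measured when the row begins, along the tool's axes as they then stand; what a row does not reach is not made up. A row lasts 1/8 s, in which the tool goes at most 62.5 mm and 10.7 degrees, less where a joint would pass 70% of its speed; a pose out of reach is approached as far as the arm can. A call is refused whole if a number of a shift passes 0.0625 or a number of a turn 10.7, either way. A call with a gripper value outside its range is refused whole. The fingers move at their own pace and stop on an object; "force" is the grip in N (left out, the last holds). Time passes only in rows, so rows that do not move let the fingers close. It gives the time, the measured TCP pose, the force and the opening at its end, in the units of the state.
- get_obs(): the state, without advancing time (a new reading comes with each control period).
- read_camera(name): name is "scene" or "top" or "wrist"; returns a dict with "img" (400x640x3 uint8, blue, green, red), "fx", "fy", "cx", "cy" (pixels), "world_from_camera" (4x4, takes a point from camera to world coordinates). Camera axes: x right, y down, z forward; pixel columns grow to the right and rows downward; lengths in m; the calibration is good to about 2 mm. A picture is of the moment at which its call begins. There is no depth.
- sign_off(): hands the job in, once; it reports no verdict.
Trained networks look in a picture, given as the dict that the camera call returned (one of the last four; its "shot" number tells which), for a name from the list of things; names that differ only in an ending like _2 or _b are one class to them, and where a whole thing is asked for, a point or a joint stands for the part that bears it (a point fixed in the world has none). Each returns a list of dicts, best first, with "confidence" (0 to 1); they miss things now and then, are a little off and sometimes report something else, mostly with a low value. They report only what shows in the picture. A call takes as long as a camera call. They do not tell look-alikes from the thing itself.
- masks_of(target, picture): "pixels" (400x640 bool, what is visible of it) and "bbox" ([left, top, right, bottom] in pixels, round what is visible of it).
The state is a dict: "time_s": time; "qpos": joint angles; "joint_velocities": joint speeds; "effort": joint torques, N m; "tool_pos": TCP position; "tool_rot": TCP orientation; "force": force on the tool from outside, world axes, zero at the start; "wrist_torque": the same for the moment, N m; "grip_width": finger opening in m.
Only numpy, scipy, OpenCV 4.12 (cv2) and the standard library are available. Lean on these libraries where they do the work, as an engineer would, in place of code of your own. Each camera call takes 0.05 s, during which the arm holds its last target.

### The job

In the oak box the dark cedar beads all lie in the left half and the white ones in the right, most of them back under the part-open cover: take the stirrer from the glass coaster and, reaching in under the cover, gently stir with it (no fingers on the beads) until the left and the right half of the box each clearly hold beads of both colours. Then stand the stirrer upright on the coaster again, wholly on it, and slide the cover fully shut, with all the beads in the box. Do not disturb the mug, the remote and the pen.

Things in the scene. Friction and masses are not known exactly. Their poses are not given: they have to be found in the camera images.
- box: Open oak box, fixed, outside 176 (x) x 216 (y) mm. Origin: centre of its underside; -x is its front (towards the robot), +y its left. Inside: x -80..80, y -100..100 mm, floor at z = 8, wall tops at z = 68 mm; cover rails on the left and right sides reach z = 81 mm. At the start three dark beads lie left and two white ones right in the rear under the cover, a third white one right in the open front.
- cover (a joint): Flat clear plastic cover that slides along the box's x, at box z = 69 to 75 mm. 0 m = shut (whole box covered), 0.116 m = fully out, a hard stop. Its front edge is at box x = joint - 0.088 m, so even fully out it roofs the rear 52 mm of the inside. About 2 N of friction; stays where left.
- cover_grip (a point): Top centre of the dark wooden grip on the cover: 14 mm along the box's x, 44 mm along y, 24 mm high; top 99 mm above the table. It lies at box x = joint - 0.070 m, y = 0, i.e. 18 mm behind the cover's front edge. Axes as the box's; moves with the cover.
- stirrer: Stirrer, about 0.12 kg, standing upright on the coaster: steel foot disc 22 mm in diameter and 14 mm high, steel shaft 10 mm in diameter, and from 100 to 165 mm above the foot a dark wooden grip, 16 x 16 mm square, sides along its x and y. Origin at the centre of the foot's underside, z along the shaft towards the grip.
- coaster: Round green glass coaster, 100 mm in diameter, 6 mm thick, fixed. Origin at the centre of its underside.
- mug: White ceramic mug, 80 mm in diameter, 92 mm high, with a handle at its +y; bystander. Origin at the centre of its underside.
- remote: Grey remote control lying flat, 150 (x) x 44 x 18 mm; bystander. Origin at the centre of its underside.
- pen: Stainless steel pen lying flat, 125 (x) x 10 x 10 mm; bystander. Origin at the centre of its underside.
- dark1: Dark brown wooden bead, 24 mm in diameter, 26 mm high, flat at both ends, slippery, standing loose on the box's floor (14 g). Origin at its centre.
- dark2: Dark brown wooden bead, 24 mm in diameter, 26 mm high, flat at both ends, slippery, standing loose on the box's floor (14 g). Origin at its centre.
- dark3: Dark brown wooden bead, 24 mm in diameter, 26 mm high, flat at both ends, slippery, standing loose on the box's floor (14 g). Origin at its centre.
- pale1: White wooden bead, 24 mm in diameter, 26 mm high, flat at both ends, slippery, standing loose on the box's floor (14 g). Origin at its centre.
- pale2: White wooden bead, 24 mm in diameter, 26 mm high, flat at both ends, slippery, standing loose on the box's floor (14 g). Origin at its centre.
- pale3: White wooden bead, 24 mm in diameter, 26 mm high, flat at both ends, slippery, standing loose on the box's floor (14 g). Origin at its centre.
Mind the look-alikes: they are no part of the job. Of the things that look like the coaster, the larger one is meant. Leave any pink look-alike of the stirrer alone.

How it is judged (in metres and radians):
On the way, in this order (a step that is already met when the one before it is completed fails the run):
1. the stirrer's foot is inside the box, under the cover (x of stirrer in the frame of box between 0.03 and 0.08 m and z of stirrer in the frame of box below 0.06 m and y of stirrer in the frame of box between -0.1 and 0.1 m), for 0.1 s.
2. both halves of the box hold beads of both colours (y of any of dark1, dark2, dark3 in the frame of box above 0.004 m and y of any of dark1, dark2, dark3 in the frame of box below -0.004 m and y of any of pale1, pale2, pale3 in the frame of box above 0.004 m and y of any of pale1, pale2, pale3 in the frame of box below -0.004 m), for 0.2 s.
3. the cover is shut (value of joint cover below 0.004 m), for 0.2 s.
At the end, for the whole second after the job is handed in: Left and right half of the box each hold a dark and a white bead (centres 4 mm+ off the middle line); all beads lie in the box, at rest; cover shut within 4 mm; stirrer at rest, upright within 0.08 rad, its axis within 37 mm of the coaster's centre, standing on it (all of step 2 and x of dark1 in the frame of box between -0.08 and 0.08 m and y of dark1 in the frame of box between -0.1 and 0.1 m and z of dark1 in the frame of box between 0 and 0.05 m and x of dark2 in the frame of box between -0.08 and 0.08 m and y of dark2 in the frame of box between -0.1 and 0.1 m and z of dark2 in the frame of box between 0 and 0.05 m and x of dark3 in the frame of box between -0.08 and 0.08 m and y of dark3 in the frame of box between -0.1 and 0.1 m and z of dark3 in the frame of box between 0 and 0.05 m and x of pale1 in the frame of box between -0.08 and 0.08 m and y of pale1 in the frame of box between -0.1 and 0.1 m and z of pale1 in the frame of box between 0 and 0.05 m and x of pale2 in the frame of box between -0.08 and 0.08 m and y of pale2 in the frame of box between -0.1 and 0.1 m and z of pale2 in the frame of box between 0 and 0.05 m and x of pale3 in the frame of box between -0.08 and 0.08 m and y of pale3 in the frame of box between -0.1 and 0.1 m and z of pale3 in the frame of box between 0 and 0.05 m and linear speed of each of dark1, dark2, dark3, pale1, pale2, pale3, stirrer below 0.02 m/s and horizontal distance between stirrer and coaster below 0.037 m and angle between stirrer's own z axis and vertical below 0.08 rad and z of stirrer in the frame of coaster between 0.003 and 0.009 m and value of joint cover below 0.004 m); the robot touches nothing.
It fails at once if the fingers touch a bead (contact force between the fingers and dark1 above 0.3 N or contact force between the fingers and dark2 above 0.3 N or contact force between the fingers and dark3 above 0.3 N or contact force between the fingers and pale1 above 0.3 N or contact force between the fingers and pale2 above 0.3 N or contact force between the fingers and pale3 above 0.3 N).
It fails at once if the stirrer presses on the box or its cover with more than 35 N (contact force between stirrer and box above 35 N).
It fails at once if the mug, the remote or the pen is moved by more than 20 mm (distance of any of mug, remote, pen from where it was at the start of the episode above 0.02 m).
It also fails if it takes over 72 s, if anything falls off the work surface, if the arm or the gripper's body presses on something with over 40 N, if the wrist force passes 120 N, or if a joint passes its speed limit or range.

## Working session

There is one attempt and no reset: what is moved stays moved. The work goes in short steps, Python scripts to look and compute and a tool call to move; the robot and the scene stay as the last step left them, time stands still between calls to the robot, and variables do not carry over. Pictures are saved under pics/ and viewed, and the job is handed in when it is done.

Besides the shell and the picture viewer there is one more tool, called after "Call:" as name(argument=value, ...) on one line, values as JSON. carry_out: Moves the arm, as the interface text tells. Its arguments: {"type":"object","properties":{"increments":{"type":"string"},"force":{"type":"number"}},"required":["increments"]}

```bash
ls; mkdir -p pics; python3 - <<'E'
from cell import *
import cv2
print(get_obs())
for n in ["scene","top","wrist"]:
    p=read_camera(n); cv2.imwrite(f"pics/{n}0.png",p["img"]); print(n,p["fx"],p["fy"],p["cx"],p["cy"],p["world_from_camera"],p["shot"])
E
```

```text
pics
{'time_s': 0.0, 'qpos': array([-74.82278206,  18.43768247,  -4.01526378,  83.17482937,
         1.2959443 ,  78.54058613,  -3.26144307]), 'joint_velocities': array([-0.09431213, -0.0121811 , -0.0227325 ,  0.01739136,  0.0827849 ,
       -0.11837961, -0.03613572]), 'effort': array([-1.57730842e-04, -4.91313958e+01, -4.04158132e-01, -3.12521982e+01,
       -6.39849692e-02,  4.39915771e-02,  1.80127045e-04]), 'tool_pos': array([0.16125731, 0.62924528, 0.2911776 ]), 'tool_rot': array([-1.79892197e+02,  6.77852101e-03,  1.65631028e+02]), 'force': array([ 0.22605894,  0.52833975, -0.02823876]), 'wrist_torque': array([ 0.01157827, -0.00342818, -0.01185249]), 'grip_width': 0.0870946247555402}
scene 375.87652834123867 375.87652834123867 322.4207800921858 192.73457395580564 [[ 0.70351423  0.60660674 -0.37026475  0.85733483]
 [ 0.71060809 -0.59295625  0.37873344 -0.36478167]
 [ 0.01019146 -0.5295575  -0.84821282  0.86109702]
 [ 0.          0.          0.          1.        ]] 1
top 403.34832832669827 403.34832832669827 313.38419722503625 205.87262789100086 [[ 6.32318363e-02 -9.77526234e-01  2.01107425e-01  3.13109202e-01]
 [-9.97998640e-01 -6.20701056e-02  1.20837413e-02 -3.11417988e-02]
 [ 6.70584991e-04 -2.01469014e-01 -9.79494659e-01  1.17143698e+00]
 [ 0.00000000e+00  0.00000000e+00  0.00000000e+00  1.00000000e+00]] 2
wrist 295.69299157296155 295.69299157296155 319.9305261909548 200.1819587461773 [[ 0.24846914  0.93424362  0.25583576  0.09217873]
 [ 0.96863652 -0.23895621 -0.06814127  0.64618696]
 [-0.002527    0.26474286 -0.96431573  0.38424093]
 [ 0.          0.          0.          1.        ]] 3
```

View pics/scene0.png

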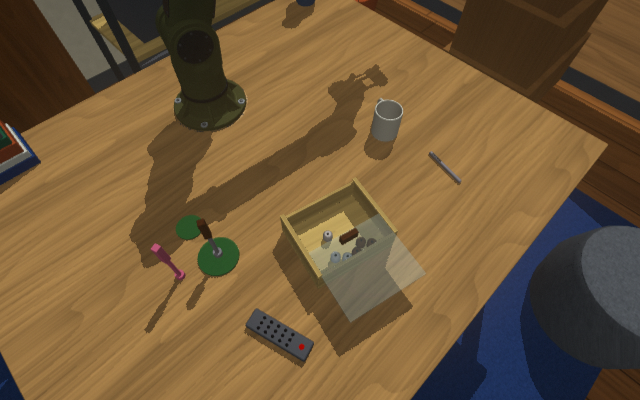

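View pics/top0.png

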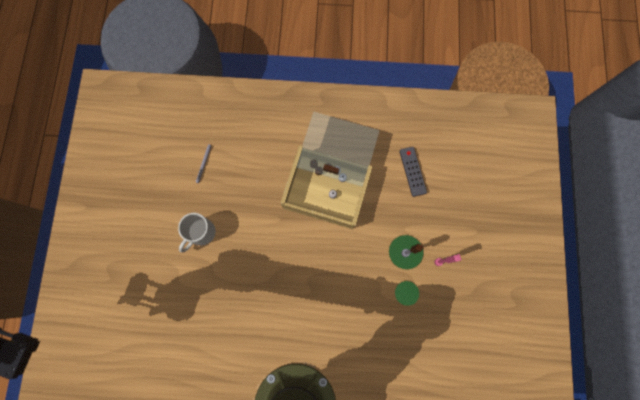

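View pics/wrist0.png

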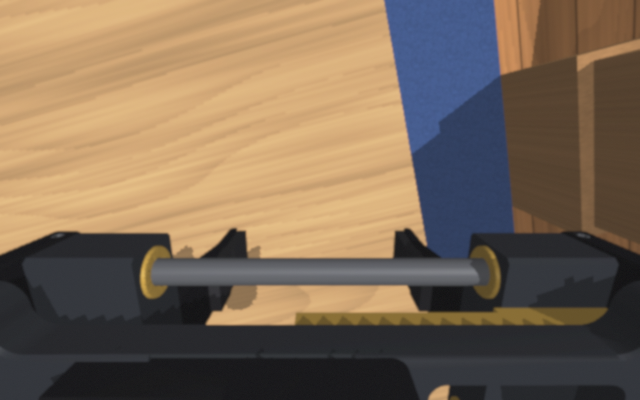

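```bash
cat > h.py <<'E'
from cell import *
import cv2, numpy as np
from scipy.spatial.transform import Rotation as R
from scipy.optimize import least_squares
def proj(p,P):
    T=np.linalg.inv(p["world_from_camera"]); P=np.atleast_2d(P)@T[:3,:3].T+T[:3,3]
    return np.c_[p["fx"]*P[:,0]/P[:,2]+p["cx"],p["fy"]*P[:,1]/P[:,2]+p["cy"]]
def back(p,uv,z):
    W=p["world_from_camera"]; d=W[:3,:3]@np.array([(uv[0]-p["cx"])/p["fx"],(uv[1]-p["cy"])/p["fy"],1]); o=W[:3,3]
    return o+d*(z-o[2])/d[2]
def crop(p,c,w,h,s,name):
    x0,y0=int(c[0]-w/2),int(c[1]-h/2); im=p["img"][max(0,y0):y0+h,max(0,x0):x0+w]
    cv2.imwrite(name,cv2.resize(im,None,fx=s,fy=s,interpolation=cv2.INTER_CUBIC)); return max(0,x0),max(0,y0)
E
python3 - <<'E'
from h import *
for n in ["top","scene"]:
    p=read_camera(n)
    for t in ["box","cover","cover_grip","stirrer","coaster","mug","remote","pen","dark1","pale1"]:
        for m in masks_of(t,p):
            if m["confidence"]<.3: continue
            ys,xs=np.nonzero(m["pixels"]); print(n,t,round(m["confidence"],2),m["bbox"],xs.mean().round(1),ys.mean().round(1),len(xs), back(p,(xs.mean(),ys.mean()),0.006).round(3))
    c={"top":(333,170),"scene":(350,250)}[n]
    print(crop(p,c,140,130,5 if n=="x" else 4.5,f"pics/{n}1.png"))
E
```

```text
top box 0.56 [278.3, 113.5, 377.6, 226.9] 330.8 169.9 7602 [ 0.666 -0.062  0.006]
top cover 0.72 [401.4, 246.1, 420.9, 254.0] 412.1 249.2 90 [ 0.443 -0.309  0.006]
top cover 0.65 [295.4, 113.5, 377.9, 186.4] 337.8 148.2 4002 [ 0.736 -0.08   0.006]
top cover_grip 0.64 [295.6, 112.7, 380.1, 188.8] 337.5 148.2 4077 [ 0.736 -0.078  0.006]
top stirrer 0.62 [433.9, 255.2, 461.1, 270.2] 446.5 259.5 175 [ 0.42  -0.408  0.006]
top stirrer 0.46 [401.1, 244.9, 421.9, 256.5] 411.3 249.7 123 [ 0.441 -0.307  0.006]
top coaster 0.88 [390.7, 234.6, 425.5, 268.5] 404.6 251.3 833 [ 0.436 -0.288  0.006]
top coaster 0.77 [396.3, 282.1, 421.9, 304.1] 406.8 292.5 481 [ 0.32  -0.296  0.006]
top remote 0.98 [400.4, 146.0, 428.0, 194.6] 412.6 170.9 747 [ 0.678 -0.308  0.006]
top remote 0.64 [331.6, 193.5, 335.0, 197.1] 332.1 193.5 54 [ 0.593 -0.07   0.006]
top pen 0.44 [195.7, 144.8, 211.5, 185.8] 203.4 162.2 143 [0.666 0.323 0.006]
top pale1 0.46 [328.9, 190.7, 336.4, 195.0] 332.4 193.2 49 [ 0.594 -0.071  0.006]
(263, 105)
scene box 0.8 [283.8, 176.5, 426.3, 322.2] 351.2 248.7 11188 [ 0.649 -0.046  0.006]
s
[... 250 characters left out ...]
5  0.006]
scene stirrer 0.57 [150.6, 244.7, 187.3, 279.2] 167.3 260.6 357 [ 0.36  -0.384  0.006]
scene coaster 0.71 [197.7, 237.9, 239.6, 275.4] 218.1 256.8 1202 [ 0.438 -0.292  0.006]
scene coaster 0.58 [180.8, 214.4, 203.7, 237.6] 187.7 227.0 467 [ 0.319 -0.298  0.006]
scene mug 0.75 [372.0, 96.1, 402.5, 142.8] 386.3 119.6 1093 [0.433 0.342 0.006]
scene remote 0.64 [245.3, 310.2, 313.2, 361.6] 280.3 334.4 1546 [ 0.678 -0.303  0.006]
scene pen 0.69 [430.9, 148.2, 462.8, 181.8] 445.1 166.7 175 [0.664 0.325 0.006]
scene pale1 0.44 [323.1, 229.5, 333.8, 240.1] 327.5 235.3 85 [ 0.582 -0.062  0.006]
scene pale1 0.33 [280.1, 178.2, 423.8, 322.0] 351.1 248.6 11286 [ 0.648 -0.046  0.006]
(280, 185)
```

View pics/top1.png

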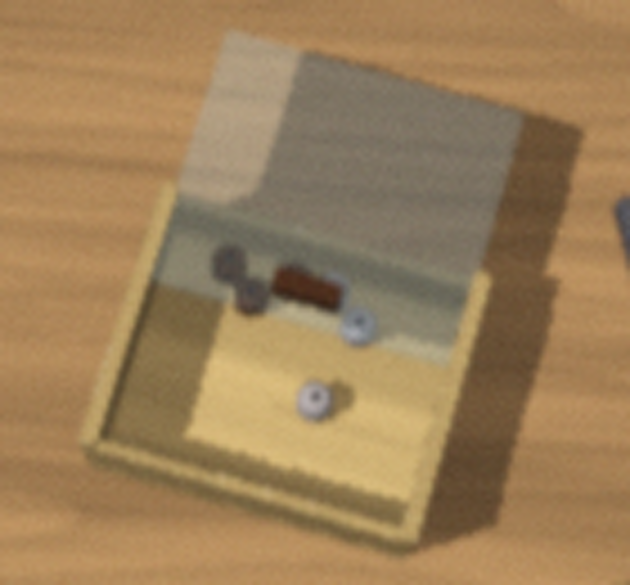

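View pics/scene1.png

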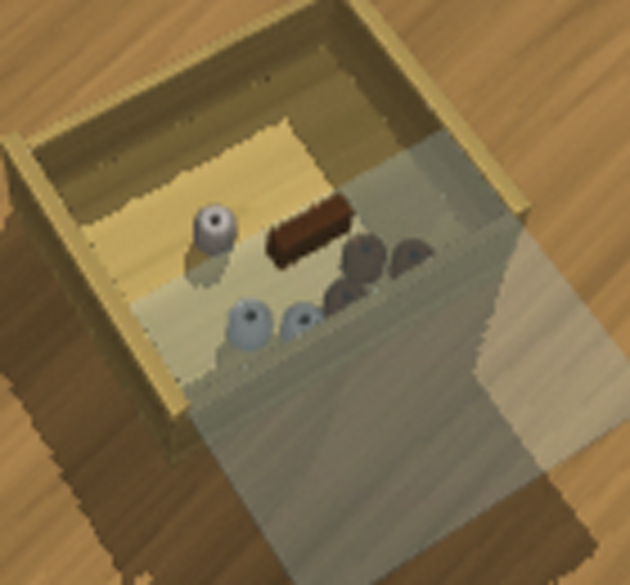

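```bash
cat >> h.py <<'E'
def box2w(b,P):
    P=np.atleast_2d(P); return np.c_[R.from_euler('z',b[2]).apply(P)+[b[0],b[1],0]]
def w2box(b,P): return R.from_euler('z',-b[2]).apply(np.atleast_2d(P)-[b[0],b[1],0])
E
python3 - <<'E'
from h import *
t=read_camera("top"); s=read_camera("scene")
def T(a,b): return (263+a/4.5,105+b/4.5)
def S(a,b): return (280+a/4.5,185+b/4.5)
obs=[(t,T(85,440),(-.088,.108,.081)),(t,T(412,538),(-.088,-.108,.081)),(t,T(168,186),(.088,.108,.081)),(t,T(486,275),(.088,-.108,.081)),
(s,S(528,208),(.088,.108,.081)),(s,S(5,135),(-.088,-.108,.081)),(s,S(180,413),(.088,-.108,.081))]
def f(v): return np.concatenate([(proj(p,box2w(v,q))[0]-uv) for p,uv,q in obs])
r=least_squares(f,[.65,-.05,-.25]); print(r.x,np.degrees(r.x[2]),f(r.x).round(1))
b=r.x; np.save("box.npy",b)
# cover grip top corners z=.099
for nm,p,uv in [("t gripmid",t,T(308,286)),("s grip",s,S(308,222))]:
    print(nm,w2box(b,back(p,uv,.099)))
print("front edge",[w2box(b,back(s,u,.075)).round(4) for u in [S(440,130),S(130,303)]],[w2box(b,back(t,u,.075)).round(4) for u in [T(448,360),T(160,283)]])
print("cover rear",[w2box(b,back(t,u,.075)).round(4) for u in [T(230,30),T(523,110)]])
# beads: top center at z=.034
for nm,p,uv in [("tD1",t,T(229,262)),("tD2",t,T(250,294)),("tP1",t,T(358,324)),("tP3",t,T(314,400))]+[("s"+a,s,S(*u)) for a,u in [("P3",(214,220)),("P1",(250,317)),("P2",(303,320)),("D1",(347,292)),("D2",(367,247)),("D3",(411,247))]]:
    print(nm,w2box(b,back(p,uv,.034)).round(4))
for nm,p in (("top",t),("scene",s)):
    for m in masks_of("coaster",p)[:2]:
        ys,xs=np.nonzero(m["pixels"]); 
        h=cv2.convexHull(np.c_[xs,ys].astype(np.int32)); e=cv2.fitEllipse(h); print(nm,e,back(p,e[0],.006))
    c={"top":(415,255),"scene":(205,250)}[nm]
    print(crop(p,c,100,80,7,f"pics/{nm}2.png"))
E
```

```text
[ 0.6016417  -0.04890562 -0.22921631] -13.133126984221045 [-2.3 -0.2  0.3  0.3 -2.  -1.6  0.6 -0.4  0.8 -0.8 -1.8  0.8 -1.9  0.8]
t gripmid [[ 0.04176924 -0.00279875  0.099     ]]
s grip [[ 0.0431508  -0.00138398  0.099     ]]
front edge [array([[0.026 , 0.0961, 0.075 ]]), array([[ 0.0254, -0.0941,  0.075 ]])] [array([[ 0.0282, -0.0988,  0.075 ]]), array([[0.0241, 0.0879, 0.075 ]])]
cover rear [array([[0.2002, 0.0949, 0.075 ]]), array([[ 0.2018, -0.101 ,  0.075 ]])]
tD1 [[0.0624 0.054  0.034 ]]
tD2 [[0.0455 0.0346 0.034 ]]
tP1 [[ 0.0463 -0.0383  0.034 ]]
tP3 [[-0.0106 -0.0251  0.034 ]]
sP3 [[-0.0079 -0.0229  0.034 ]]
sP1 [[ 0.0493 -0.0365  0.034 ]]
sP2 [[ 0.0651 -0.0138  0.034 ]]
sD1 [[0.064  0.0148 0.034 ]]
sD2 [[0.0482 0.0386 0.034 ]]
sD3 [[0.0604 0.0587 0.034 ]]
top ((406.6648864746094, 292.7408752441406), (23.432605743408203, 25.248464584350586), 141.3336639404297) [ 0.31903832 -0.29561344  0.006     ]
top ((405.59259033203125, 251.3307647705078), (32.795894622802734, 35.24135971069336), 129.4384002685547) [ 0.43568783 -0.29057479  0.006     ]
(365, 215)
scene ((217.9979705810547, 256.0341796875), (37.200321197509766, 43.16735076904297), 60.09815216064453) [ 0.43575142 -0.29069575  0.006     ]
scene ((188.9292755126953, 226.75660705566406), (23.331344604492188, 28.260454177856445), 55.91083908081055) [ 0.32018431 -0.29569817  0.006     ]
(155, 210)
```

View pics/top2.png

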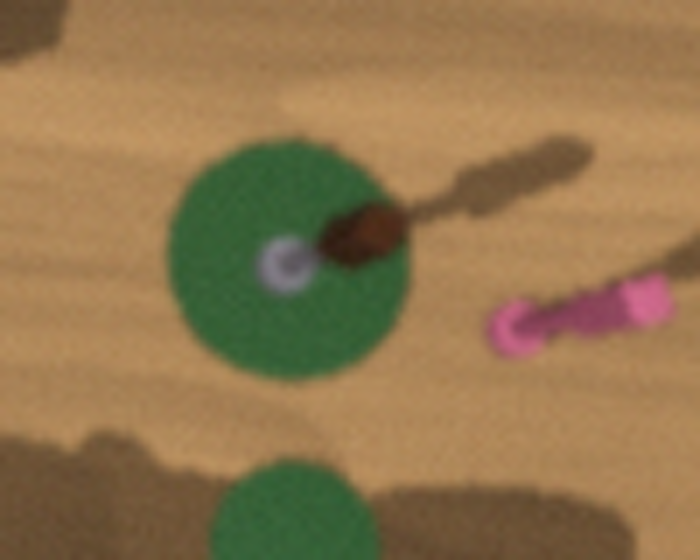

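View pics/scene2.png

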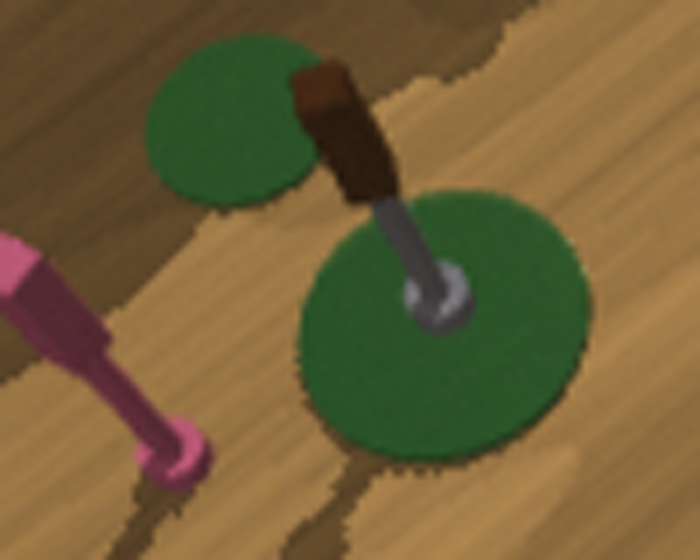

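```bash
python3 - <<'E'
from h import *
t=read_camera("top"); s=read_camera("scene")
b=np.load("box.npy"); b[:2]=box2w(b,[-.002,-.0025,0])[0,:2]; np.save("box.npy",b); print(b)
def line(im,p,P,Q,c,k,o):
    u=(proj(p,[P,Q])-o)*k; cv2.line(im,*[tuple(int(round(v)) for v in w) for w in u],c,1,cv2.LINE_AA)
def box(xs,ys,z): return [(xs[0],ys[0],z),(xs[0],ys[1],z),(xs[1],ys[1],z),(xs[1],ys[0],z)]
for nm,p,c in (("top",t,(333,170)),("scene",s,(350,250))):
    k=4.5; o=np.array([int(c[0]-70),int(c[1]-65)]); crop(p,c,140,130,k,"/tmp/a.png"); im=cv2.imread("/tmp/a.png"); o=o-0.4
    J=.116
    for L,col in ((box((-.088,.088),(-.108,.108),0),(0,0,255)),(box((-.088,.088),(-.108,.108),.081),(255,0,0)),(box((-.08,.08),(-.1,.1),.008),(0,255,0)),(box((J-.077,J-.063),(-.022,.022),.099),(0,255,255)),(box((J-.088,J+.088),(-.1,.1),.075),(255,255,0))):
        L=box2w(b,L)
        for i in range(4): line(im,p,L[i],L[(i+1)%4],col,k,o)
    cv2.imwrite(f"pics/{nm}3.png",im)
for nm,p,T in (("top",t,lambda a,b:(365+a/7,215+b/7)),("scene",s,lambda a,b:(155+a/7,210+b/7))):
    if nm=="top": print("foot",back(p,T(287,264),.018),"top",back(p,T(383,228),.171))
    else: print("foot",back(p,T(438,292),.018),"top",back(p,T(322,83),.171))
E
```

```text
[ 0.59912598 -0.05088581 -0.22921631]
foot [ 0.43055872 -0.28913119  0.018     ] top [ 0.42986142 -0.28864076  0.171     ]
foot [ 0.43195209 -0.28583771  0.018     ] top [ 0.43167615 -0.28495667  0.171     ]
```

View pics/top3.png

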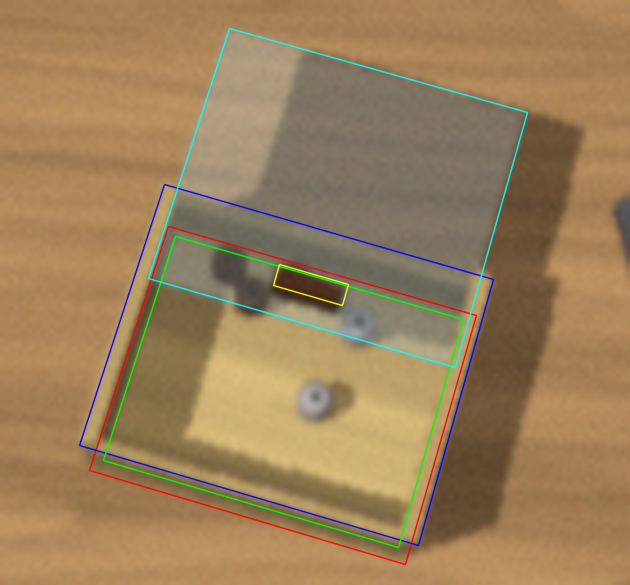

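View pics/scene3.png

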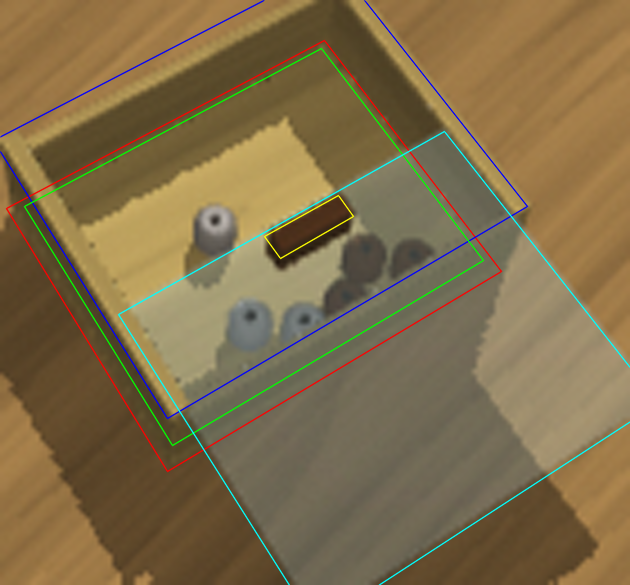

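Call:
carry_out(increments="1 -0.04 -0.0186 0 0 0 4;1 -0.04 -0.0186 0 0 0 4;1 -0.04 -0.0186 0 0 0 4;1 -0.04 -0.0186 0 0 0 4", force=30)

```text
time_s: 2.05
tool_pos: [0.284, 0.5043, 0.2914]
tool_rot: [180.0, -0.1, 149.6]
force: [0.5, 0.3, 0.1]
grip_width: 0.0869
```

```bash
cat >> h.py <<'E'
def pose():
    o=get_obs(); return o["tool_pos"],R.from_euler('xyz',o["tool_rot"],degrees=True),o
def plan(pos,rot,maxd=.045,maxa=8):
    p,r,o=pose(); d=r.inv().apply(np.array(pos)-p); w=(r.inv()*rot).as_rotvec(degrees=True)
    n=int(max(1,np.ceil(np.linalg.norm(d)/maxd),np.ceil(np.linalg.norm(w)/maxa)))
    print("t",round(o["time_s"],2),"pos",p.round(4),"rpy",o["tool_rot"].round(1),"q",o["qpos"].round(1),"F",o["force"].round(1),"w",round(o["grip_width"],4))
    print("total d(tool)",d.round(4),"w",w.round(2),"n",n); 
    # rows with constant world translation, rotation interpolated
    dw=(np.array(pos)-p)/n
    for i in range(n):
        ri=r*R.from_rotvec(w*i/n,degrees=True); print(*(ri.inv().apply(dw)).round(4),*(w/n).round(2),sep=" ",end="; ")
    print()
def toolR(yaw,tilt=0): # tilt: approach leans toward -tool x
    return R.from_euler('z',yaw,degrees=True)*R.from_euler('x',180,degrees=True)*R.from_euler('y',-tilt,degrees=True)
E
python3 - <<'E'
from h import *
plan([.5,.35,.29],toolR(120))
E
```

```text
t 2.05 pos [0.284  0.5043 0.2914] rpy [ 1.800e+02 -1.000e-01  1.496e+02] q [-65.4   9.7   2.5  93.9  -0.6  76.4  -3.1] F [0.5 0.3 0.1] w 0.0869
total d(tool) [-0.2644 -0.0239  0.0008] w [-1.000e-02 -1.400e-01  2.964e+01] n 6
-0.0441 -0.004 0.0001 -0.0 -0.02 4.94; -0.0442 -0.0002 0.0001 -0.0 -0.02 4.94; -0.0441 0.0036 0.0002 -0.0 -0.02 4.94; -0.0436 0.0074 0.0002 -0.0 -0.02 4.94; -0.0428 0.0111 0.0002 -0.0 -0.02 4.94; -0.0417 0.0148 0.0002 -0.0 -0.02 4.94;
```

Call:
carry_out(increments="1 -0.044 -0.004 0 0 0 5;1 -0.044 0 0 0 0 5;1 -0.044 0.004 0 0 0 5;1 -0.044 0.007 0 0 0 5;1 -0.043 0.011 0 0 0 5;1 -0.042 0.015 0 0 0 5")

```text
time_s: 2.8
tool_pos: [0.5047, 0.3419, 0.2924]
tool_rot: [179.9, -0.3, 118.7]
force: [1.3, 0.2, 0.3]
grip_width: 0.0871
```

```bash
python3 - <<'E'
from h import *
plan([.55,-.05,.29],toolR(90))
E
```

```text
t 2.8 pos [0.5047 0.3419 0.2924] rpy [179.9  -0.3 118.7] q [-49.9  13.4  15.9  90.   -4.   77.   -4.8] F [1.3 0.2 0.3] w 0.0871
total d(tool) [-0.3655 -0.1485  0.0004] w [ 0.06 -0.28 28.72] n 9
-0.0406 -0.0165 0.0 0.01 -0.03 3.19; -0.0415 -0.0142 0.0001 0.01 -0.03 3.19; -0.0422 -0.0119 0.0001 0.01 -0.03 3.19; -0.0428 -0.0095 0.0001 0.01 -0.03 3.19; -0.0433 -0.0071 0.0001 0.01 -0.03 3.19; -0.0436 -0.0047 0.0002 0.01 -0.03 3.19; -0.0438 -0.0023 0.0002 0.01 -0.03 3.19; -0.0438 0.0002 0.0002 0.01 -0.03 3.19; -0.0438 0.0026 0.0002 0.01 -0.03 3.19;
```

Call:
carry_out(increments="1 -0.041 -0.0165 0 0 0 3.2;1 -0.0415 -0.014 0 0 0 3.2;1 -0.042 -0.012 0 0 0 3.2;1 -0.043 -0.0095 0 0 0 3.2;1 -0.043 -0.007 0 0 0 3.2;1 -0.0435 -0.005 0 0 0 3.2;1 -0.044 -0.002 0 0 0 3.2;1 -0.044 0 0 0 0 3.2;1 -0.044 0.0026 0 0 0 3.2")

```text
time_s: 3.92
tool_pos: [0.5494, -0.0634, 0.2916]
tool_rot: [179.7, -0.4, 88.9]
force: [0.3, -0.2, 0.8]
grip_width: 0.087
```

```bash
python3 - <<'E'
from h import *
plan([.431,-.287,.30],toolR(77))
E
```

```text
t 3.92 pos [ 0.5494 -0.0634  0.2916] rpy [179.7  -0.4  88.9] q [-27.8   6.7  34.7  98.5  -4.4  75.7   6.7] F [ 0.3 -0.2  0.8] w 0.087
total d(tool) [-0.2257 -0.1142 -0.0105] w [ 0.25 -0.4  11.92] n 6
-0.0376 -0.019 -0.0017 0.04 -0.07 1.99; -0.0383 -0.0177 -0.0017 0.04 -0.07 1.99; -0.0389 -0.0164 -0.0016 0.04 -0.07 1.99; -0.0394 -0.015 -0.0016 0.04 -0.07 1.99; -0.0399 -0.0136 -0.0015 0.04 -0.07 1.99; -0.0404 -0.0123 -0.0015 0.04 -0.07 1.99;
```

Call:
carry_out(increments="1 -0.0376 -0.019 0 0 0 2;1 -0.038 -0.018 0 0 0 2;1 -0.039 -0.0165 0 0 0 2;1 -0.0395 -0.015 0 0 0 2;1 -0.036 -0.012 -0.004 0 0 2;1 -0.03 -0.01 -0.004 0 0 2;1 0 0 0 0 0 0")

```text
time_s: 4.8
tool_pos: [0.4237, -0.2861, 0.2981]
tool_rot: [179.7, -0.7, 76.0]
force: [0.6, -0.6, 0.3]
grip_width: 0.0873
```

```bash
python3 - <<'E'
from h import *
plan([.431,-.287,.30],toolR(77))
p=read_camera("wrist"); cv2.imwrite("pics/w4.png",p["img"])
print(proj(p,[[.431,-.287,.171],[.431,-.287,.018]]))
E
```

```text
t 4.8 pos [ 0.4237 -0.2861  0.2981] rpy [179.7  -0.7  76. ] q [-1.480e+01  1.000e-01  4.680e+01  1.035e+02 -8.000e-01  7.640e+01
  1.820e+01] F [ 0.6 -0.6  0.3] w 0.0873
total d(tool) [ 0.0009  0.0073 -0.0019] w [ 0.27 -0.67 -1.03] n 1
0.0009 0.0073 -0.0019 0.27 -0.67 -1.03; 
[[327.1244571  214.21891466]
 [323.73633947 178.48443752]]
```

View pics/w4.png

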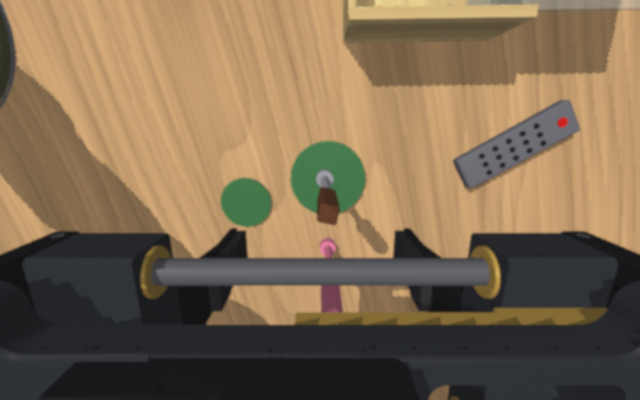

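```bash
python3 - <<'E'
from h import *
p=dict(img=cv2.imread("pics/w4.png")); print(crop(p,(327,195),70,60,11,"pics/w4z.png"))
E
```

```text
(292, 165)
```

View pics/w4z.png

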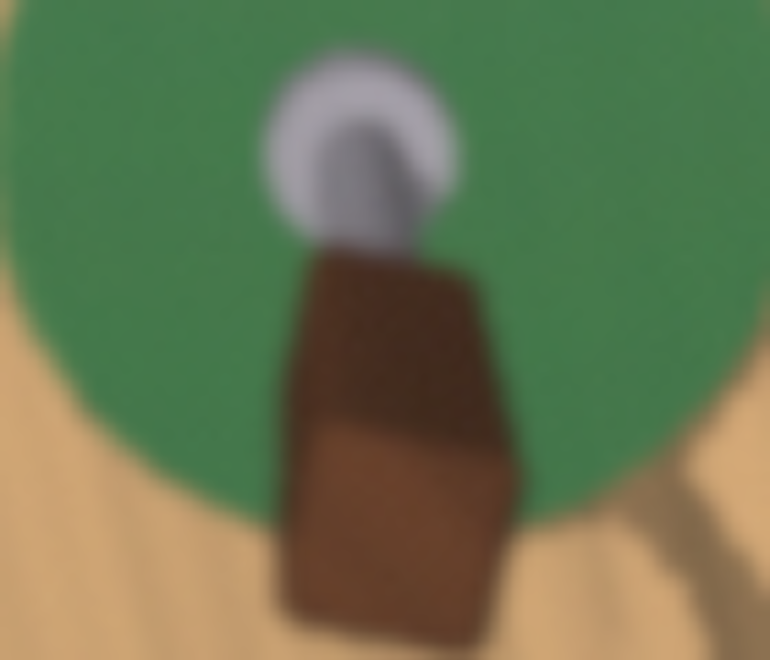

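```bash
python3 - <<'E'
from h import *
p=read_camera("wrist")
C=[back(p,(292+u/11-.45,165+v/11-.45),.171) for u,v in [(308,415),(515,455),(485,650),(280,610)]]
C=np.array(C); print(C.round(4),C.mean(0))
for i in range(4):
    d=C[(i+1)%4]-C[i]; print(np.linalg.norm(d), np.degrees(np.arctan2(d[1],d[0])))
print("foot",back(p,(292+360/11-.45,165+155/11-.45),.020))
E
```

```text
[[ 0.4286 -0.2744  0.171 ]
 [ 0.442  -0.2807  0.171 ]
 [ 0.4367 -0.2943  0.171 ]
 [ 0.4232 -0.2879  0.171 ]] [ 0.43261192 -0.28432969  0.171     ]
0.014887384652152863 -25.284593856693196
0.014636269916601335 -111.44158283230705
0.01498801709555796 154.4088280931992
0.014549831452104681 68.18503459239373
foot [ 0.43263557 -0.28508857  0.02      ]
```

Call:
carry_out(increments="1 0 0.009 0 0 0 5;1 0 0 0 0.2 -0.6 5;1 0 0 0 0 0 0")

```text
time_s: 5.28
tool_pos: [0.4372, -0.2803, 0.2967]
tool_rot: [-179.8, -0.2, 66.6]
force: [0.0, 0.1, 0.0]
grip_width: 0.0872
```

```bash
python3 - <<'E'
from h import *
plan([.4326,-.2847,.202],toolR(66.3))
E
```

```text
t 5.28 pos [ 0.4372 -0.2803  0.2967] rpy [-179.8   -0.2   66.6] q [-15.3   1.9  46.6 102.4  -1.6  76.5   8.2] F [0.  0.1 0. ] w 0.0872
total d(tool) [-0.0063 -0.0022  0.0947] w [-0.18 -0.23  0.25] n 3
-0.0021 -0.0007 0.0316 -0.06 -0.08 0.08; -0.0021 -0.0008 0.0316 -0.06 -0.08 0.08; -0.002 -0.0008 0.0316 -0.06 -0.08 0.08;
```

Call:
carry_out(increments="1 -0.006 -0.002 0.025 0 0 0;1 0 0 0.025 0 0 0;1 0 0 0.012 0 0 0;1 0 0 0 0 0 0")

```text
time_s: 5.78
tool_pos: [0.4354, -0.2809, 0.2331]
tool_rot: [-179.8, -0.3, 67.3]
force: [-0.8, -0.8, -0.7]
grip_width: 0.0867
```

```bash
python3 - <<'E'
from h import *
plan([.4326,-.2847,.202],toolR(66.3))
p=read_camera("wrist"); cv2.imwrite("pics/w5.png",p["img"])
E
```

```text
t 5.78 pos [ 0.4354 -0.2809  0.2331] rpy [-179.8   -0.3   67.3] q [-14.2   5.2  47.  107.5  -4.4  69.2  11.6] F [-0.8 -0.8 -0.7] w 0.0867
total d(tool) [-0.0047 -0.0011  0.0311] w [-0.16 -0.33  1.05] n 1
-0.0047 -0.0011 0.0311 -0.16 -0.33 1.05;
```

View pics/w5.png

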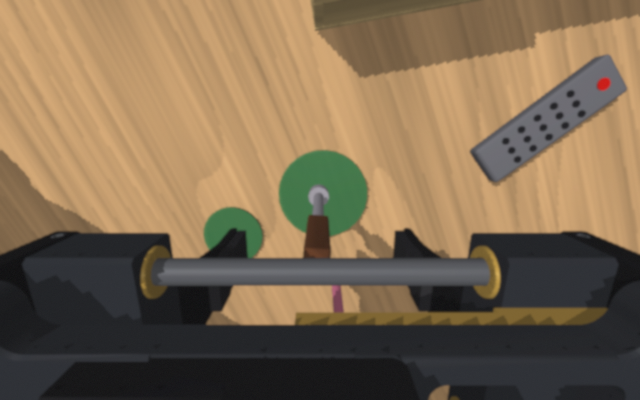

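Call:
carry_out(increments="1 -0.005 -0.001 0.015 0 0 1;1 0 0 0.014 0 0 0;1 0 0 0 0 0 0")

```text
time_s: 6.2
tool_pos: [0.4335, -0.2857, 0.2039]
tool_rot: [180.0, -0.4, 66.3]
force: [0.4, -0.5, 0.5]
grip_width: 0.0869
```

```bash
python3 - <<'E'
from h import *
plan([.4326,-.2847,.202],toolR(66.3))
E
```

```text
t 6.2 pos [ 0.4335 -0.2857  0.2039] rpy [180.   -0.4  66.3] q [-13.2   7.4  47.3 109.4  -6.3  65.7  12.8] F [ 0.4 -0.5  0.5] w 0.0869
total d(tool) [ 0.0006 -0.0012  0.002 ] w [ 0.03 -0.36  0.02] n 1
0.0006 -0.0012 0.002 0.03 -0.36 0.02;
```

Call:
carry_out(increments="1 0.0006 -0.0012 0.002 0 -0.3 0;0.15 0 0 0 0 0 0;0 0 0 0 0 0 0;0 0 0 0 0 0 0;0 0 0 0 0 0 0;0 0 0 0 0 0 0;0 0 0 0 0 0 0", force=30)

```text
time_s: 7.08
tool_pos: [0.4332, -0.285, 0.2028]
tool_rot: [179.9, -0.1, 66.3]
force: [-0.1, -0.1, 0.7]
grip_width: 0.0349
```

Call:
carry_out(increments="0 0 0 0 0 0 0;0 0 0 0 0 0 0;0 0 0 0 0 0 0;0 0 0 0 0 0 0")

```text
time_s: 7.58
tool_pos: [0.4332, -0.2849, 0.2028]
tool_rot: [179.9, -0.1, 66.3]
force: [-0.6, 0.1, 0.3]
grip_width: 0.0159
```

```bash
python3 - <<'E'
from h import *
plan([.4326,-.2847,.30],toolR(66.3))
E
```

```text
t 7.58 pos [ 0.4332 -0.2849  0.2028] rpy [ 1.799e+02 -1.000e-01  6.630e+01] q [-13.5   7.2  47.3 109.7  -5.9  65.4  12.4] F [-0.6  0.1  0.3] w 0.0159
total d(tool) [ 0.     -0.0004 -0.0972] w [ 0.13 -0.06  0.03] n 3
0.0 -0.0001 -0.0324 0.04 -0.02 0.01; 0.0 -0.0001 -0.0324 0.04 -0.02 0.01; -0.0 -0.0002 -0.0324 0.04 -0.02 0.01;
```

Call:
carry_out(increments="0 0 0 -0.02 0 0 0;0 0 0 -0.03 0 0 0;0 0 0 -0.035 0 0 0;0 0 0 -0.035 0 0 0;0 0 0 0 0 0 0")

```text
time_s: 8.2
tool_pos: [0.4317, -0.2843, 0.3241]
tool_rot: [-179.9, -0.0, 66.3]
force: [-0.2, 1.2, -0.7]
grip_width: 0.016
```

```bash
cat >> h.py <<'E'
L=.1968
def stir(b,foot,tilt=42,**k):
    """plan to foot pos (box frame) w/ tilt"""
    f=box2w(b,foot)[0]; r=toolR(np.degrees(b[2])+180,tilt)
    plan(f-L*r.as_matrix()[:,2],r,**k)
def foot(b):
    p,r,o=pose(); f=p+L*r.as_matrix()[:,2]; print("foot box",w2box(b,f).round(4))
E
python3 - <<'E'
from h import *
b=np.load("box.npy"); foot(b)
stir(b,[-.03,.0325,.13],0)
E
```

```text
foot box [[-0.1104 -0.2652  0.1273]]
t 8.2 pos [ 0.4317 -0.2843  0.3241] rpy [-179.9   -0.    66.3] q [-15.8   0.2  46.9 100.4  -0.2  79.5   7.4] F [-0.2  1.2 -0.7] w 0.016
total d(tool) [ 0.3075  0.024  -0.0026] w [-8.0000e-02 -1.2000e-01 -1.0057e+02] n 13
0.0237 0.0018 -0.0002 -0.01 -0.01 -7.74; 0.0232 0.005 -0.0002 -0.01 -0.01 -7.74; 0.0223 0.0081 -0.0002 -0.01 -0.01 -7.74; 0.021 0.011 -0.0002 -0.01 -0.01 -7.74; 0.0193 0.0137 -0.0002 -0.01 -0.01 -7.74; 0.0173 0.0162 -0.0002 -0.01 -0.01 -7.74; 0.015 0.0184 -0.0002 -0.01 -0.01 -7.74; 0.0124 0.0203 -0.0002 -0.01 -0.01 -7.74; 0.0095 0.0217 -0.0002 -0.01 -0.01 -7.74; 0.0065 0.0228 -0.0002 -0.01 -0.01 -7.74; 0.0034 0.0235 -0.0002 -0.01 -0.01 -7.74; 0.0002 0.0237 -0.0002 -0.01 -0.01 -7.74; -0.003 0.0235 -0.0002 -0.01 -0.01 -7.74;
```

Call:
carry_out(increments="0 0.0237 0.002 -0.001 0 0 -7.8;0 0.023 0.005 -0.001 0 0 -7.8;0 0.022 0.008 0 0 0 -7.8;0 0.021 0.011 0 0 0 -7.8;0 0.019 0.014 0 0 0 -7.8;0 0.017 0.016 0 0 0 -7.8;0 0.015 0.0185 0 0 0 -7.8;0 0.012 0.02 0 0 0 -7.8;0 0.0095 0.022 0 0 0 -7.8;0 0.0065 0.023 0 0 0 -7.8;0 0.0035 0.0235 0 0 0 -7.8;0 0 0.024 0 0 0 -7.8;0 -0.003 0.02 0 0 0 -7;0 0 0 0 0 0 0")

```text
time_s: 9.95
tool_pos: [0.5629, -0.0023, 0.3005]
tool_rot: [-179.7, -2.1, 170.0]
force: [0.2, 0.5, -2.2]
grip_width: 0.016
```

```bash
python3 - <<'E'
from h import *
b=np.load("box.npy"); foot(b)
stir(b,[-.005,.0325,.12],42,maxa=6)
E
```

```text
foot box [[-0.0535  0.0378  0.1038]]
t 9.95 pos [ 0.5629 -0.0023  0.3005] rpy [-179.7   -2.1  170. ] q [-29.1   9.3  30.1  94.7  -4.8  79.4  81.8] F [ 0.2  0.5 -2.2] w 0.016
total d(tool) [ 0.0893 -0.0014  0.0376] w [  0.87 -44.09   3.15] n 8
0.0112 -0.0002 0.0047 0.11 -5.51 0.39; 0.0116 -0.0002 0.0036 0.11 -5.51 0.39; 0.0118 -0.0003 0.0025 0.11 -5.51 0.39; 0.012 -0.0004 0.0013 0.11 -5.51 0.39; 0.0121 -0.0005 0.0002 0.11 -5.51 0.39; 0.0121 -0.0006 -0.001 0.11 -5.51 0.39; 0.0119 -0.0006 -0.0021 0.11 -5.51 0.39; 0.0116 -0.0007 -0.0033 0.11 -5.51 0.39;
```

Call:
carry_out(increments="0 0.011 0 0 0.1 -5.5 0.4;0 0.0115 0 0.001 0.1 -5.5 0.4;0 0.012 0 0.001 0.1 -5.5 0.4;0 0.012 0 0 0.1 -5.5 0.4;0 0 0 0 0 0 0")

```text
time_s: 10.58
tool_pos: [0.5125, -0.0007, 0.2855]
tool_rot: [-179.3, 19.9, 167.5]
force: [-0.3, -0.1, -1.1]
grip_width: 0.0158
```

```bash
python3 - <<'E'
from h import *
b=np.load("box.npy"); foot(b)
stir(b,[-.005,.0325,.11],42,maxa=6)
E
```

```text
foot box [[-0.0288  0.0275  0.1005]]
t 10.57 pos [ 0.5125 -0.0007  0.2855] rpy [-179.3   19.9  167.5] q [-34.  -11.9  23.8 116.7  15.5  56.7  61. ] F [-0.3 -0.1 -1.1] w 0.0158
total d(tool) [0.0484 0.0039 0.0136] w [ -0.38 -22.1    0.72] n 4
0.0121 0.001 0.0034 -0.09 -5.52 0.18; 0.0124 0.0009 0.0022 -0.09 -5.52 0.18; 0.0125 0.0009 0.001 -0.09 -5.52 0.18; 0.0126 0.0009 -0.0002 -0.09 -5.52 0.18;
```

```bash
cat > kin.py <<'E'
from h import *
import itertools
D=[([-74.823,18.438,-4.015,83.175,1.296,78.54,-3.261],[.16126,.62925,.29118],[-179.89,.007,165.63]),
([-65.4,9.7,2.5,93.9,-.6,76.4,-3.1],[.284,.5043,.2914],[180,-.1,149.6]),
([-49.9,13.4,15.9,90,-4,77,-4.8],[.5047,.3419,.2924],[179.9,-.3,118.7]),
([-27.8,6.7,34.7,98.5,-4.4,75.7,6.7],[.5494,-.0634,.2916],[179.7,-.4,88.9]),
([-14.8,.1,46.8,103.5,-.8,76.4,18.2],[.4237,-.2861,.2981],[179.7,-.7,76]),
([-15.3,1.9,46.6,102.4,-1.6,76.5,8.2],[.4372,-.2803,.2967],[-179.8,-.2,66.6]),
([-14.2,5.2,47,107.5,-4.4,69.2,11.6],[.4354,-.2809,.2331],[-179.8,-.3,67.3]),
([-13.2,7.4,47.3,109.4,-6.3,65.7,12.8],[.4335,-.2857,.2039],[180,-.4,66.3]),
([-15.8,.2,46.9,100.4,-.2,79.5,7.4],[.4317,-.2843,.3241],[-179.9,0,66.3]),
([-29.1,9.3,30.1,94.7,-4.8,79.4,81.8],[.5629,-.0023,.3005],[-179.7,-2.1,170]),
([-34,-11.9,23.8,116.7,15.5,56.7,61],[.5125,-.0007,.2855],[-179.3,19.9,167.5])]
def fk(q,v,s,full=False):
    A=[('z',-1),('y',1),('z',s[0]),('y',1),('z',s[1]),('y',1),('z',s[2])]
    T=[(0,0,v[0]),(v[1],0,0),(v[2],0,v[3]),(v[4],0,0),(v[5],0,v[6]),(v[7],0,v[8])]
    p=np.zeros(3); r=R.identity()
    for i in range(7):
        r=r*R.from_euler(A[i][0],A[i][1]*q[i],degrees=True)
        if i<6: p=p+r.apply(T[i])
        if full and i==3: e=p
    r=r*R.from_euler('z',v[9],degrees=True)
    return p,r
def res(v,s): 
    o=[]
    for q,p,e in D:
        a,r=fk(q,v,s); o+=list(a-p)+list((r.inv()*R.from_euler('xyz',e,degrees=True)).as_rotvec()*.3)
    return np.array(o)
def fit():
    best=None
    for s in itertools.product([-1,1],repeat=3):
      for y in (-90,0,90,180):
        f=least_squares(res,[.3,0,0,.35,0,0,.35,0,.2,y],args=(s,))
        if best is None or f.cost<best[0]: best=(f.cost,f.x,s)
    return best
E
python3 - <<'E'
from kin import *
c,v,s=fit(); print(c,v.round(4),s); r=res(v,s).reshape(-1,6); print(np.abs(r).max(0).round(4))
np.save("kin.npy",np.r_[v,s])
E
```

```text
0.0009768336827207878 [ 2.78000e-01 -3.49000e-02  4.01000e-02  4.64300e-01 -9.20000e-03
  2.49000e-02  5.24500e-01  1.10000e-02  3.05400e-01  9.00229e+01] (-1, -1, -1)
[0.0279 0.013  0.0014 0.0004 0.0005 0.0005]
```

```bash
sed -i 's/T=\[(0,0,v\[0\]),(v\[1\],0,0),(v\[2\],0,v\[3\]),(v\[4\],0,0),(v\[5\],0,v\[6\]),(v\[7\],0,v\[8\])\]/T=[(0,v[10],v[0]),(v[1],0,0),(v[2],v[11],v[3]),(v[4],0,0),(v[5],v[12],v[6]),(v[7],0,v[8])]/; s/\[.3,0,0,.35,0,0,.35,0,.2,y\]/[.3,0,0,.35,0,0,.35,0,.2,y,0,0,0]/' kin.py
python3 - <<'E'
from kin import *
v,s=None,(-1,-1,-1)
f=least_squares(res,[.3,0,0,.46,0,0,.5,0,.3,90,0,0,0],args=(s,)); v=f.x
print(f.cost,v.round(4)); r=res(v,s).reshape(-1,6); print(r.round(4)[:,:3])
E
```

```text
1.4532069399351377e-06 [ 2.48400e-01  3.00000e-04 -1.30000e-03  4.66500e-01 -2.10000e-03
  1.80000e-03  5.14400e-01 -1.00000e-04  2.96800e-01  9.00229e+01
 -1.50000e-02 -1.26000e-02  9.00000e-04]
[[ 0.0002  0.0001  0.0002]
 [-0.0001  0.0001 -0.0002]
 [-0.0003  0.     -0.0003]
 [ 0.0002 -0.0001  0.0003]
 [ 0.0001  0.0005 -0.0003]
 [ 0.0001 -0.0001 -0.    ]
 [-0.0001  0.0001 -0.0001]
 [ 0.     -0.0003  0.0001]
 [ 0.0001 -0.0001  0.0003]
 [-0.0002 -0.0001 -0.0001]
 [-0.0001 -0.0001 -0.    ]]
```

```bash
cat >> kin.py <<'E'
S=(-1,-1,-1)
V=least_squares(res,[.3,0,0,.46,0,0,.5,0,.3,90,0,0,0],args=(S,)).x
LO=np.array([-163.93,-17.29,-79.2,3.27,-89.18,5.43,-154.24]);HI=np.array([163.93,119.83,71.16,140.29,269.18,117.66,154.24])
def err(q,p,r):
    a,b=fk(q,V,S); return np.r_[p-a,(r*b.inv()).as_rotvec()]
def jac(q):
    J=np.zeros((6,7)); a,b=fk(q,V,S)
    for i in range(7):
        d=np.array(q,float); d[i]+=.01; a2,b2=fk(d,V,S); J[:,i]=np.r_[a2-a,(b2*b.inv()).as_rotvec()]/.01
    return J
def go(q,p,r,n=20):
    "min-norm path from q to pose"
    q=np.array(q,float); a,b=fk(q,V,S); w=(b.inv()*r).as_rotvec()
    for k in range(1,n+1):
        pk=a+(p-a)*k/n; rk=b*R.from_rotvec(w*k/n)
        for _ in range(3): q=q+np.linalg.pinv(jac(q),rcond=.01)@err(q,pk,rk)
    return q
def stirpose(b,foot,tilt,yawoff=0):
    f=box2w(b,foot)[0]; r=toolR(np.degrees(b[2])+180+yawoff,tilt); return f-L*r.as_matrix()[:,2],r
E
python3 - <<'E'
from kin import *
b=np.load("box.npy")
q=D[9][0]; print(go(q,np.array(D[10][1]),R.from_euler('xyz',D[10][2],degrees=True)).round(1),D[10][0])
q0=get_obs()["qpos"]
for tilt in (30,36,42):
  q=q0
  for ft in ([0,.0325,.10],[0,.0325,.019],[.03,.0325,.019],[.06,.0325,.019],[.06,-.02,.019]):
    q=go(q,*stirpose(b,ft,tilt)); print(tilt,ft,q.round(1),"OUT" if (q<LO).any() or (q>HI).any() else "")
E
```

```text
[-33.  -11.7  22.9 116.6  15.1  56.7  61.3] [-34, -11.9, 23.8, 116.7, 15.5, 56.7, 61]
30 [0, 0.0325, 0.1] [-32.  -16.5  18.8 124.7  25.2  45.9  50.6] 
30 [0, 0.0325, 0.019] [-31.  -10.7  19.5 130.5  27.6  34.8  46.5] 
30 [0.03, 0.0325, 0.019] [-31.2  -6.7  21.9 127.2  24.8  33.1  50.3] 
30 [0.06, 0.0325, 0.019] [-31.   -2.7  23.8 123.9  21.1  31.8  54.7] 
30 [0.06, -0.02, 0.019] [-28.5  -4.7  27.9 125.4  17.5  30.5  63.9] 
36 [0, 0.0325, 0.1] [-29.3 -20.4  13.5 131.   33.2  40.7  41.5] OUT
36 [0, 0.0325, 0.019] [-26.7 -13.5  12.4 136.6  39.8  29.3  32.7] 
36 [0.03, 0.0325, 0.019] [-26.6  -9.4  14.8 133.4  38.3  27.2  35.5] 
36 [0.06, 0.0325, 0.019] [-26.6  -5.5  16.9 130.2  35.8  25.4  39.1] 
36 [0.06, -0.02, 0.019] [-25.   -7.9  22.5 131.9  31.   23.2  50. ] 
42 [0, 0.0325, 0.1] [-25.5 -23.3   7.3 137.1  42.3  35.5  30.6] OUT
42 [0, 0.0325, 0.019] [-20.  -14.8   3.  142.4  56.1  24.7  13.6] OUT
42 [0.03, 0.0325, 0.019] [-19.  -10.7   4.7 139.2  57.2  22.4  14.3] 
42 [0.06, 0.0325, 0.019] [-18.3  -6.7   6.3 136.   57.4  20.4  15.6] 
42 [0.06, -0.02, 0.019] [-16.4  -9.2  12.4 137.9  52.5  16.4  26.9]
```

```bash
python3 - <<'E'
from kin import *
b=np.load("box.npy"); q=get_obs()["qpos"]
for ft,tilt in (([-.01,.0325,.035],22),([.03,.0325,.019],33),([.057,.0325,.019],38),([.057,-.015,.019],38),([.02,-.015,.02],28),([-.01,-.015,.07],20),([-.005,-.055,.08],20),([-.005,-.055,.02],20),([-.005,.04,.02],20),([-.03,.04,.08],10)):
    q=go(q,*stirpose(b,ft,tilt)); print(tilt,ft,q.round(1),"OUT" if (q<LO).any() or (q>HI).any() else "")
stir(b,[-.01,.0325,.035],22,maxd=.025)
E
```

```text
22 [-0.01, 0.0325, 0.035] [-33.6  -7.6  25.  121.9  15.6  45.3  59.5] 
33 [0.03, 0.0325, 0.019] [-30.8  -8.4  20.2 130.4  31.5  30.2  43.1] 
38 [0.057, 0.0325, 0.019] [-28.2  -6.8  17.4 132.6  43.2  24.   31.3] 
38 [0.057, -0.015, 0.019] [-26.8  -9.2  22.7 134.2  39.3  21.6  41. ] 
28 [0.02, -0.015, 0.02] [-32.7  -9.4  29.3 127.6  21.   35.1  59.8] 
20 [-0.01, -0.015, 0.07] [-34.4 -10.3  31.2 118.5  13.7  51.7  67.4] 
20 [-0.005, -0.055, 0.08] [-33.  -11.5  34.4 117.8  13.   52.6  72.8] 
20 [-0.005, -0.055, 0.02] [-33.1  -7.5  36.5 122.2  10.9  44.5  74.3] 
20 [-0.005, 0.04, 0.02] [-37.5  -4.   29.7 120.   12.6  45.3  61.9] 
10 [-0.03, 0.04, 0.08] [-36.9  -0.6  32.2 107.4   3.8  63.7  70.8] 
t 10.57 pos [ 0.5125 -0.0007  0.2855] rpy [-179.3   19.9  167.5] q [-34.  -11.9  23.8 116.7  15.5  56.7  61. ] F [-0.3 -0.1 -1.1] w 0.0158
total d(tool) [0.0118 0.004  0.0681] w [-0.49 -2.1   0.63] n 3
0.0039 0.0013 0.0227 -0.16 -0.7 0.21; 0.0042 0.0013 0.0226 -0.16 -0.7 0.21; 0.0045 0.0012 0.0226 -0.16 -0.7 0.21;
```

Call:
carry_out(increments="0 0.004 0.001 0.02 0 -0.7 0.2;0 0.004 0.001 0.02 0 -0.7 0.2;0 0.004 0.001 0.018 0 -0.7 0.2;0 0 0 0 0 0 0")

```text
time_s: 11.08
tool_pos: [0.5236, -0.0055, 0.2256]
tool_rot: [-179.5, 21.8, 166.2]
force: [-0.1, -0.4, -0.1]
grip_width: 0.0158
```

```bash
python3 - <<'E'
from h import *
b=np.load("box.npy"); foot(b)
stir(b,[.03,.0325,.021],33,maxd=.02,maxa=4)
p=read_camera("scene");crop(p,(350,230),150,140,4,"pics/s6.png")
E
```

```text
foot box [[-0.0109  0.0245  0.0428]]
t 11.07 pos [ 0.5236 -0.0055  0.2256] rpy [-179.5   21.8  166.2] q [-33.3  -8.1  24.8 121.4  16.3  46.8  58.8] F [-0.1 -0.4 -0.1] w 0.0158
total d(tool) [0.0086 0.0059 0.0391] w [ -0.8  -11.23  -0.55] n 3
0.0029 0.002 0.013 -0.27 -3.74 -0.18; 0.0037 0.0019 0.0128 -0.27 -3.74 -0.18; 0.0045 0.0019 0.0126 -0.27 -3.74 -0.18;
```

View pics/s6.png

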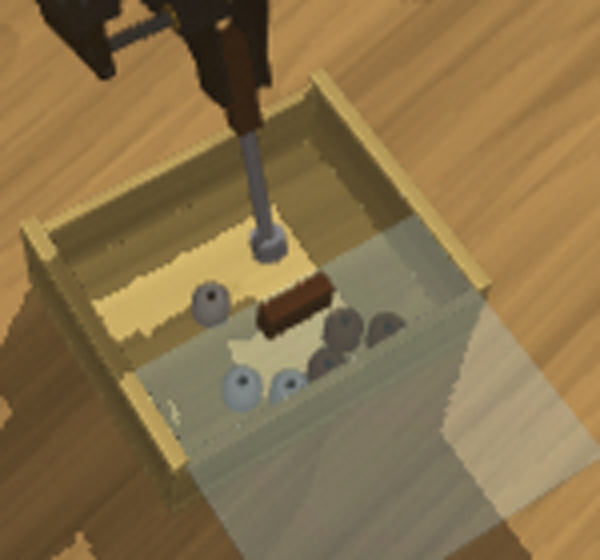

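Call:
carry_out(increments="0 0.001 0.003 0.01 0 -3 0;0 0.001 0.003 0.01 0 -3 0;0 0.001 0.002 0.01 0 -3 0;0 0 0 0 0 0 0")

```text
time_s: 11.62
tool_pos: [0.5402, -0.0026, 0.2027]
tool_rot: [-179.7, 31.3, 165.8]
force: [-0.1, -0.1, -1.6]
grip_width: 0.016
```

```bash
python3 - <<'E'
from h import *
b=np.load("box.npy"); foot(b)
stir(b,[.03,.033,.021],34,maxd=.015,maxa=3)
E
```

```text
foot box [[0.0339 0.0307 0.0346]]
t 11.62 pos [ 0.5402 -0.0026  0.2027] rpy [-179.7   31.3  165.8] q [-31.6  -8.   21.  127.3  28.2  34.4  45.9] F [-0.1 -0.1 -1.6] w 0.016
total d(tool) [ 0.0196 -0.0008  0.0098] w [-0.89 -2.67 -0.87] n 2
0.0098 -0.0004 0.0049 -0.45 -1.33 -0.43; 0.0099 -0.0004 0.0047 -0.45 -1.33 -0.43;
```

Call:
carry_out(increments="0 0.014 0.001 0.0025 0 -1.5 0;0 0.014 0 0.0025 -0.5 -1.5 -0.5;0 0 0 0 0 0 0")

```text
time_s: 12.0
tool_pos: [0.5227, 0.0022, 0.1877]
tool_rot: [-179.9, 34.5, 166.1]
force: [-0.3, -0.0, -1.4]
grip_width: 0.0158
```

```bash
python3 - <<'E'
from h import *
b=np.load("box.npy"); foot(b)
stir(b,[.057,.033,.0195],38,maxd=.012,maxa=3)
p=read_camera("scene");crop(p,(350,230),150,140,4,"pics/s7.png")
E
```

```text
foot box [[0.0251 0.0327 0.0256]]
t 12.0 pos [0.5227 0.0022 0.1877] rpy [-179.9   34.5  166.1] q [-30.3 -10.1  18.  132.2  36.1  30.4  37.3] F [-0.3 -0.  -1.4] w 0.0158
total d(tool) [-0.0109 -0.001   0.0235] w [-0.49 -3.45 -0.59] n 3
-0.0036 -0.0003 0.0078 -0.16 -1.15 -0.2; -0.0035 -0.0004 0.0079 -0.16 -1.15 -0.2; -0.0033 -0.0004 0.008 -0.16 -1.15 -0.2;
```

View pics/s7.png

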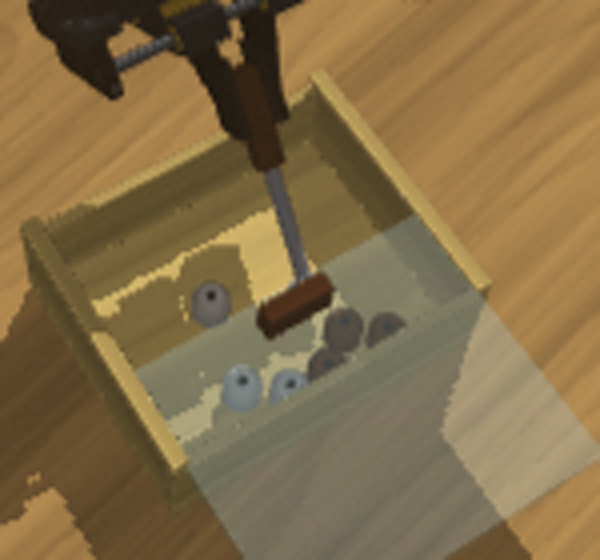

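Call:
carry_out(increments="0 0 0 0.007 0 -1 0;0 -0.003 0 0.008 -0.2 -1.2 -0.2;0 -0.004 0 0.008 -0.2 -1.2 -0.2;0 -0.003 0 0.003 0 0 0")

```text
time_s: 12.55
tool_pos: [0.5529, -0.0044, 0.1821]
tool_rot: [179.7, 38.6, 166.1]
force: [-3.8, 0.5, -1.3]
grip_width: 0.016
```

```bash
python3 - <<'E'
from h import *
b=np.load("box.npy"); foot(b)
stir(b,[.057,.033,.0195],38,maxd=.012,maxa=3)
p=read_camera("scene");crop(p,(350,230),150,140,4,"pics/s8.png")
E
```

```text
foot box [[0.0671 0.0343 0.0282]]
t 12.55 pos [ 0.5529 -0.0044  0.1821] rpy [179.7  38.6 166.1] q [-28.   -6.4  17.4 131.7  43.3  24.1  30.9] F [-3.8  0.5 -1.3] w 0.016
total d(tool) [ 0.0114 -0.0018  0.0006] w [-0.12  0.56 -0.57] n 1
0.0114 -0.0018 0.0006 -0.12 0.56 -0.57;
```

View pics/s8.png

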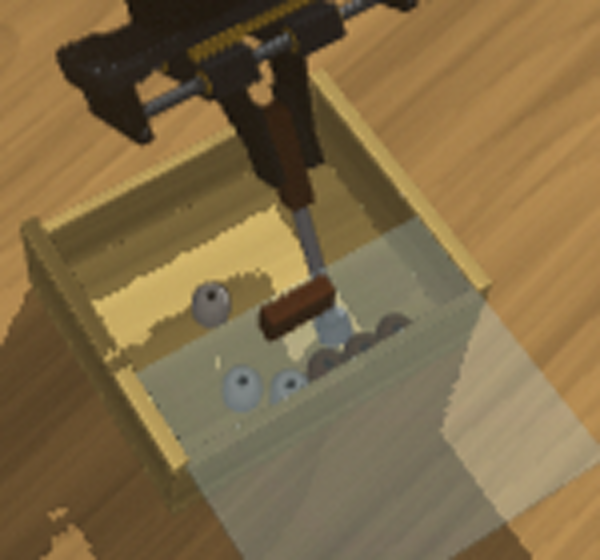

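Call:
carry_out(increments="0 0.008 -0.001 0 0 0.3 0;0 0.004 0 0 0 0.3 0;0 0 0 0 0 0 0")

```text
time_s: 12.98
tool_pos: [0.5453, -0.0034, 0.1764]
tool_rot: [179.6, 38.1, 166.0]
force: [-1.0, 0.3, -1.4]
grip_width: 0.0161
```

```bash
python3 - <<'E'
from h import *
b=np.load("box.npy"); foot(b)
stir(b,[.054,.033,.0195],38,maxd=.012,maxa=3)
p=read_camera("scene");crop(p,(350,230),150,140,4,"pics/s9.png")
for u in [(323,354),(358,337),(395,319),(290,380),(242,380)]: print(w2box(b,back(p,(275+u[0]/4,160+u[1]/4),.034)).round(4))
E
```

```text
foot box [[0.0582 0.0336 0.0215]]
t 12.97 pos [ 0.5453 -0.0034  0.1764] rpy [179.6  38.1 166. ] q [-28.1  -6.8  17.2 132.6  43.4  24.1  30.4] F [-1.   0.3 -1.4] w 0.0161
total d(tool) [ 0.0043 -0.001  -0.001 ] w [-0.1   0.08 -0.67] n 1
0.0043 -0.001 -0.001 -0.1 0.08 -0.67; 
[[0.0614 0.0165 0.034 ]]
[[0.0632 0.0406 0.034 ]]
[[0.0652 0.0664 0.034 ]]
[[ 0.065  -0.0094  0.034 ]]
[[ 0.0503 -0.0335  0.034 ]]
```

View pics/s9.png

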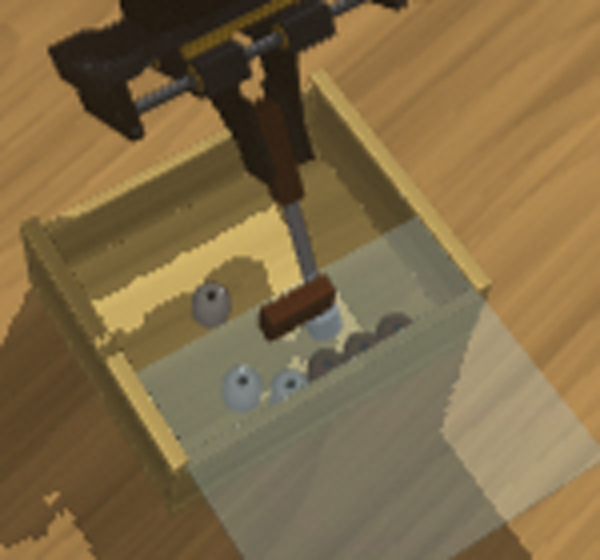

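```bash
python3 - <<'E'
from h import *
b=np.load("box.npy")
for n,c in (("scene",(340,220)),("top",(333,180))):
    p=read_camera(n); x0,y0=crop(p,c,130,120,5,f"pics/{n}10.png"); im=cv2.imread(f"pics/{n}10.png")
    P,r,o=pose(); z=r.as_matrix()[:,2]
    u=(proj(p,[P+z*(L-.165),P+z*(L-.1),P+z*L])-[x0-.4,y0-.4])*5
    for a in u: cv2.circle(im,tuple(a.astype(int)),3,(0,0,255),-1)
    cv2.line(im,tuple(u[0].astype(int)),tuple(u[2].astype(int)),(0,0,255),1)
    cv2.imwrite(f"pics/{n}10.png",im)
E
```

```text
(no output)
```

View pics/scene10.png

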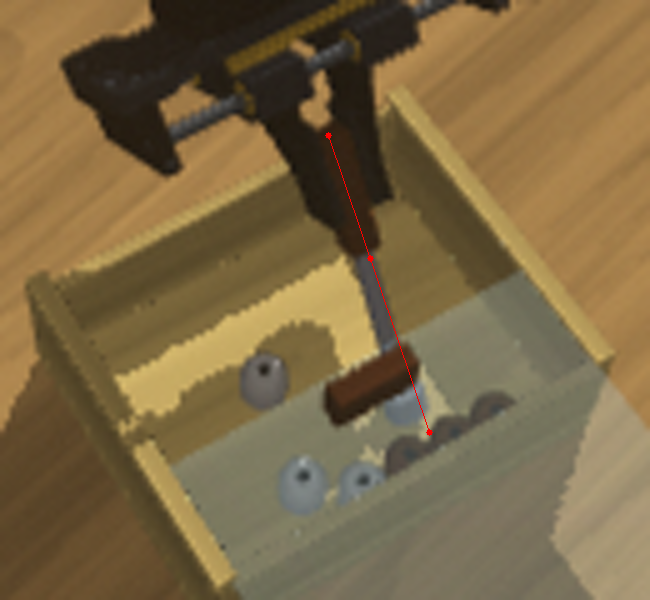

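View pics/top10.png

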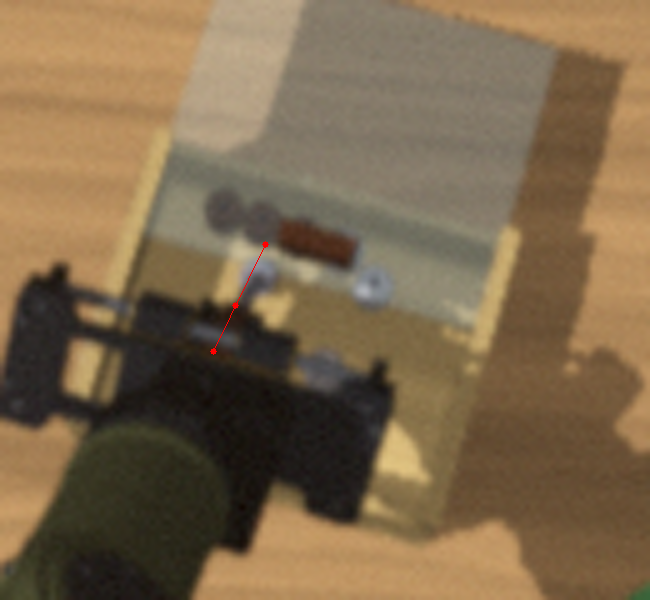

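```bash
cat >> h.py <<'E'
def footpose(phi,al=.007,l=None):
    """phi deg: stirrer turned about tool y at grasp point. returns world point 'al' above foot underside & axis dir (down)"""
    P,r,o=pose(); g=P+r.apply([0,0,.051]); d=r.apply([np.sin(np.radians(phi)),0,np.cos(np.radians(phi))]); return g+d*(L-.051-al),d
E
python3 - <<'E'
from h import *
b=np.load("box.npy")
s=read_camera("scene"); t=read_camera("top")
for phi in (0,4,6,8,10,12,14):
    f,d=footpose(phi,.007); f2,_=footpose(phi,.08); f0,_=footpose(phi,0)
    tilt=np.degrees(np.arctan2(np.hypot(d[0],d[1]),-d[2]))
    print(phi,"scene",(proj(s,[f,f2])-[274.6,159.6])*5,"top",(proj(t,[f])-[267.6,119.6])*5,w2box(b,f0).round(4),tilt.round(1))
E
```

```text
0 scene [[425.20599794 421.08832084]
 [382.31336278 294.32129399]] top [[263.49801714 248.40351887]] [[0.0584 0.0336 0.0216]] 38.1
4 scene [[415.17287132 413.198033  ]
 [377.57212671 291.01086717]] top [[259.37770737 263.30956183]] [[0.0501 0.0337 0.0156]] 34.1
6 scene [[410.09573867 408.89633274]
 [375.15175449 289.15730634]] top [[257.26309264 270.85097957]] [[0.0459 0.0338 0.0128]] 32.1
8 scene [[404.98540743 404.36655146]
 [372.70200639 287.17531487]] top [[255.11471079 278.44268771]] [[0.0415 0.0339 0.0102]] 30.1
10 scene [[399.84710774 399.61588836]
 [370.22571669 285.06785437]] top [[252.9344612  286.07825968]] [[0.0371 0.0339 0.0077]] 28.1
12 scene [[394.68594646 394.65151695]
 [367.72570812 282.83796875]] top [[250.72423973 293.75130853]] [[0.0325 0.034  0.0054]] 26.1
14 scene [[389.5069087  389.48057713]
 [365.2047897  280.48877916]] top [[248.48593929 301.45548389]] [[0.0279 0.034  0.0033]] 24.1
```

```bash
cat >> kin.py <<'E'
def sp(b,foot,tilt,phi,tt=None):
    """tool pose for foot origin (box), real tilt, pivot phi (deg). tool tilt=tilt+phi"""
    f=box2w(b,foot)[0]; y=np.degrees(b[2])+180
    r=toolR(y,tilt+phi); d=toolR(y,tilt).as_matrix()[:,2]
    g=f-d*(L-.051); return g-.051*r.as_matrix()[:,2],r
def sim(b,q,seq):
    for f,t,phi in seq:
        q=go(q,*sp(b,f,t,phi)); print(f,t,phi,q.round(1),"OUT" if (q<LO+1).any() or (q>HI-1).any() else "")
    return q
def status(b,phi):
    f,d=footpose(phi,0); print("foot",w2box(b,f).round(4),"tilt",np.degrees(np.arctan2(np.hypot(d[0],d[1]),-d[2])).round(1))
E
python3 - <<'E'
from kin import *
b=np.load("box.npy"); q=get_obs()["qpos"]; status(b,6.5)
q=sim(b,q,[([.02,.034,.025],25,6.5),([-.045,.034,.025],5,6.5),([-.068,.034,.022],5,6.5),([-.068,.034,.022],21,-9.5),([-.03,.034,.022],21,-9.5),([.02,.028,.02],34,-9.5),([.057,.028,.019],38,-9.5),([.057,-.01,.019],38,-9.5)])
P=sp(b,[.02,.034,.025],25,6.5); plan(*P,maxd=.02,maxa=4)
E
```

```text
foot [[0.0448 0.0338 0.0122]] tilt 31.6
[0.02, 0.034, 0.025] 25 6.5 [-31.5  -8.1  21.4 127.5  27.2  33.4  48.1] 
[-0.045, 0.034, 0.025] 5 6.5 [-32.4   0.6  28.2 112.9   3.8  55.7  70.9] 
[-0.068, 0.034, 0.022] 5 6.5 [-33.   -2.4  27.3 115.8   5.8  55.6  68.4] 
[-0.068, 0.034, 0.022] 21 -9.5 [-33.7  -7.2  25.2 120.9   8.8  55.2  64.1] 
[-0.03, 0.034, 0.022] 21 -9.5 [-33.   -2.   27.3 116.6   5.6  54.4  68.4] 
[0.02, 0.028, 0.02] 34 -9.5 [-32.5  -6.5  24.4 125.6  18.1  38.6  57.1] 
[0.057, 0.028, 0.019] 38 -9.5 [-31.9  -3.9  24.6 125.8  21.   32.5  54.7] 
[0.057, -0.01, 0.019] 38 -9.5 [-30.1  -5.5  27.6 126.9  18.8  31.6  61.1] 
t 13.22 pos [ 0.5454 -0.0035  0.1765] rpy [179.6  38.1 166. ] q [-28.   -6.8  17.2 132.6  43.4  24.1  30.3] F [-0.2 -0.1 -0.6] w 0.0158
total d(tool) [-0.0108  0.0001 -0.0222] w [-0.07  6.6  -0.68] n 2
-0.0054 0.0001 -0.0111 -0.03 3.3 -0.34; -0.0047 0.0 -0.0114 -0.03 3.3 -0.34;
```

Call:
carry_out(increments="0 -0.002 0 -0.011 0 1.5 0;0 -0.005 0 -0.011 0 3 0;0 -0.004 0 -0.003 0 3 -0.3;0 0 0 0 0 0 0")

```text
time_s: 13.72
tool_pos: [0.5389, -0.0023, 0.2034]
tool_rot: [179.8, 30.3, 166.5]
force: [0.3, 0.6, -1.1]
grip_width: 0.0158
```

```bash
python3 - <<'E'
from kin import *
b=np.load("box.npy"); status(b,6.5)
P=sp(b,[-.045,.034,.028],5,6.5); plan(*P,maxd=.02,maxa=5)
E
```

```text
foot [[0.015  0.0337 0.026 ]] tilt 23.8
t 13.72 pos [ 0.5389 -0.0023  0.2034] rpy [179.8  30.3 166.5] q [-31.9  -8.2  22.1 126.9  25.4  34.8  49.5] F [ 0.3  0.6 -1.1] w 0.0158
total d(tool) [-0.0116  0.0004 -0.0162] w [ 0.04 18.84 -0.35] n 4
-0.0029 0.0001 -0.0041 0.01 4.71 -0.09; -0.0025 0.0001 -0.0043 0.01 4.71 -0.09; -0.0022 0.0001 -0.0045 0.01 4.71 -0.09; -0.0018 0.0001 -0.0046 0.01 4.71 -0.09;
```

Call:
carry_out(increments="0 -0.003 0 -0.004 0 4.7 0;0 -0.0025 0 -0.004 0 4.7 0;0 -0.002 0 -0.004 0 4.7 0;0 -0.002 0 -0.004 0 4.7 0;0 0 0 0 0 0 0")

```text
time_s: 14.35
tool_pos: [0.5389, -0.0038, 0.2188]
tool_rot: [-179.8, 11.0, 166.5]
force: [0.4, -0.3, -1.9]
grip_width: 0.0158
```

```bash
python3 - <<'E'
from kin import *
b=np.load("box.npy"); status(b,6.5)
P=sp(b,[-.072,.034,.026],5,6.5); plan(*P,maxd=.02,maxa=5)
p=read_camera("scene");crop(p,(340,220),150,140,4,"pics/s11.png")
E
```

```text
foot [[-0.0481  0.0315  0.0234]] tilt 4.5
t 14.35 pos [ 0.5389 -0.0038  0.2188] rpy [-179.8   11.   166.5] q [-33.1   0.7  29.2 112.9   3.8  56.   70.7] F [ 0.4 -0.3 -1.9] w 0.0158
total d(tool) [ 0.0246  0.0016 -0.0073] w [-0.24 -0.46 -0.35] n 2
0.0123 0.0008 -0.0036 -0.12 -0.23 -0.18; 0.0123 0.0009 -0.0037 -0.12 -0.23 -0.18;
```

View pics/s11.png

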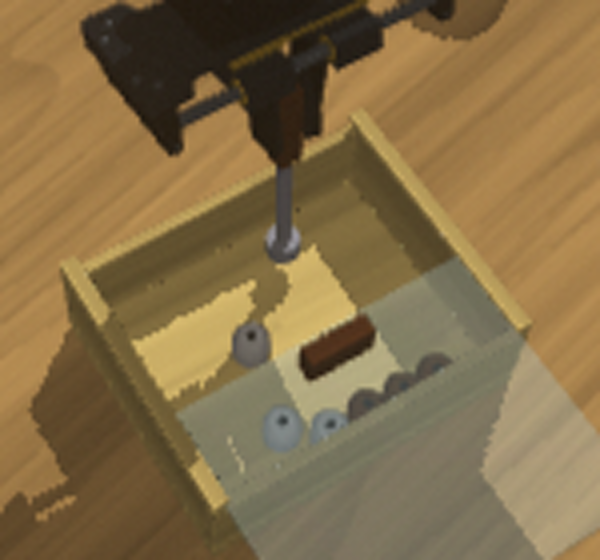

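Call:
carry_out(increments="0 0.012 0.001 -0.0035 0 0 0;0 0.012 0.001 -0.0035 0 0 0;0 0.012 0 -0.002 0 0 0;0 0.01 0 -0.002 0 0 0;0 0 0 0 0 0 0")

```text
time_s: 15.02
tool_pos: [0.4898, 0.0097, 0.2207]
tool_rot: [-179.9, 11.6, 166.6]
force: [2.2, -0.4, -1.2]
grip_width: 0.0159
```

```bash
python3 - <<'E'
from kin import *
b=np.load("box.npy"); status(b,6.5); print(get_obs()["force"],get_obs()["qpos"].round(1),get_obs()["tool_rot"])
p=read_camera("scene");crop(p,(340,220),150,140,4,"pics/s12.png")
E
```

```text
foot [[-0.0972  0.0337  0.0255]] tilt 5.1
[ 2.19768773 -0.43163957 -1.24073645] [-34.7  -6.7  26.5 118.9   8.7  56.6  64.4] [-179.88045393   11.55049735  166.60495485]
```

View pics/s12.png

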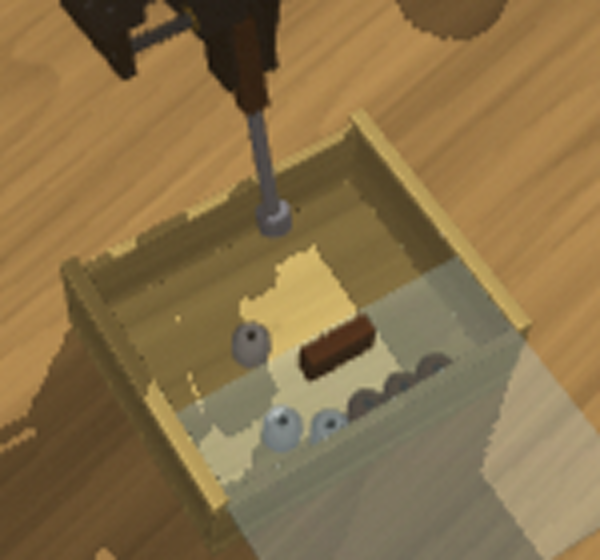

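Call:
carry_out(increments="0 0.008 0 -0.0015 0 0 0;0 0.006 0 -0.0015 0 0 0;0 0 0 0 0 0 0")

```text
time_s: 15.45
tool_pos: [0.4773, 0.013, 0.2222]
tool_rot: [-179.9, 11.8, 166.5]
force: [1.6, -0.9, 0.5]
grip_width: 0.0162
```

```bash
python3 - <<'E'
from kin import *
b=np.load("box.npy"); print(get_obs()["force"],get_obs()["qpos"].round(1),get_obs()["tool_rot"])
p=read_camera("scene"); x0,y0=crop(p,(335,210),130,120,5,"pics/s13.png"); im=cv2.imread("pics/s13.png")
for phi in (-6,-8,-10,-12):
    f,d=footpose(phi,.007); f2,_=footpose(phi,.1); u=(proj(p,[f2,f])-[x0-.4,y0-.4])*5
    cv2.line(im,tuple(u[0].astype(int)),tuple(u[1].astype(int)),(0,0,255),1); print(phi,u.round(0).tolist()); status(b,phi)
cv2.imwrite("pics/s13.png",im)
E
```

```text
[ 1.64687201 -0.85451172  0.4561936 ] [-34.8  -8.7  25.5 120.4   9.9  56.9  62.7] [-179.94064022   11.77502547  166.54423204]
-6 [[277.0, 113.0], [303.0, 253.0]]
foot [[-0.0783  0.034   0.0333]] tilt 17.8
-8 [[279.0, 115.0], [308.0, 258.0]]
foot [[-0.0735  0.0339  0.0349]] tilt 19.8
-10 [[280.0, 116.0], [313.0, 263.0]]
foot [[-0.0687  0.0339  0.0368]] tilt 21.8
-12 [[282.0, 118.0], [318.0, 267.0]]
foot [[-0.064   0.0339  0.0387]] tilt 23.8
```

View pics/s13.png

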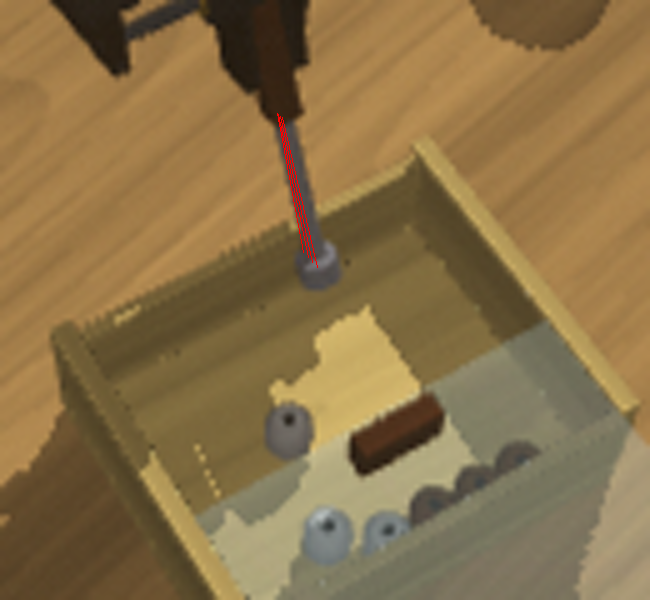

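```bash
python3 - <<'E'
from kin import *
b=np.load("box.npy"); q=get_obs()["qpos"]
t=read_camera("top"); crop(t,(333,165),120,100,6,"pics/t14.png")
for u in [(262,218),(225,208)]: print(w2box(b,back(t,(268+u[0]/5-.4,120+u[1]/5-.4),.034)).round(4))
status(b,-12)
sim(b,q,[([-.03,.0285,.03],24,-12),([.015,.0285,.02],34,-12),([.057,.0285,.019],38,-12),([.057,-.01,.019],38,-12)])
plan(*sp(b,[-.03,.0285,.03],28,-12),maxd=.02,maxa=4)
E
```

```text
[[0.0696 0.0393 0.034 ]]
[[0.0692 0.0619 0.034 ]]
foot [[-0.064   0.0339  0.0386]] tilt 23.8
[-0.03, 0.0285, 0.03] 24 -12 [-34.1  -4.   28.1 117.6   7.   54.7  67.6] 
[0.015, 0.0285, 0.02] 34 -12 [-33.8  -5.9  26.  124.2  15.4  41.3  59.6] 
[0.057, 0.0285, 0.019] 38 -12 [-33.2  -2.8  26.7 123.9  17.   35.1  58.7] 
[0.057, -0.01, 0.019] 38 -12 [-31.3  -4.3  29.4 125.   15.1  34.3  64.8] 
t 15.55 pos [0.4774 0.013  0.222 ] rpy [-179.9   11.8  166.5] q [-34.8  -8.6  25.5 120.4   9.9  56.9  62.7] F [ 1.7 -0.7  1.4] w 0.0157
total d(tool) [-0.0173 -0.0059  0.0181] w [-0.14 -4.24 -0.31] n 2
-0.0086 -0.003 0.0091 -0.07 -2.12 -0.15; -0.0083 -0.003 0.0094 -0.07 -2.12 -0.15;
```

View pics/t14.png

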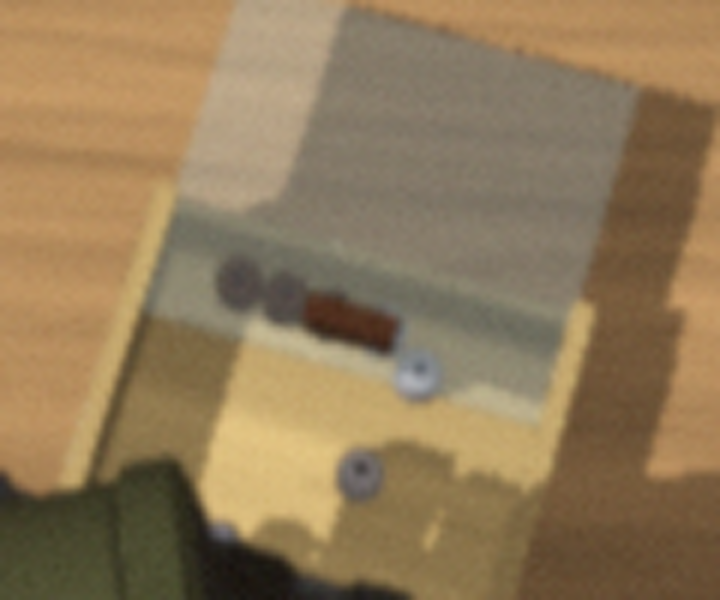

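Call:
carry_out(increments="0 -0.009 -0.003 0.009 0 -2 0;0 -0.009 -0.003 0.009 0 -2 0;0 -0.006 -0.001 0.01 0 -1 0;0 0 0 0 0 0 0", force=60)

```text
time_s: 16.05
tool_pos: [0.4995, -0.0004, 0.1948]
tool_rot: [-179.7, 15.9, 166.5]
force: [-0.1, 0.7, -0.9]
grip_width: 0.0154
```

```bash
python3 - <<'E'
from kin import *
b=np.load("box.npy"); status(b,-12)
plan(*sp(b,[.02,.027,.021],34,-12),maxd=.015,maxa=3)
E
```

```text
foot [[-0.0265  0.025   0.0168]] tilt 27.9
t 16.05 pos [ 4.995e-01 -4.000e-04  1.948e-01] rpy [-179.7   15.9  166.5] q [-34.   -6.2  26.5 122.4  11.5  48.9  62.7] F [-0.1  0.7 -0.9] w 0.0154
total d(tool) [-0.0253  0.0007  0.013 ] w [-0.43 -6.15 -0.31] n 3
-0.0084 0.0002 0.0043 -0.14 -2.05 -0.1; -0.0083 0.0002 0.0046 -0.14 -2.05 -0.1; -0.0081 0.0002 0.0049 -0.14 -2.05 -0.1;
```

Call:
carry_out(increments="0 -0.0085 0 0.003 0 -2 0;0 -0.0085 0 0.004 0 -2 0;0 -0.008 0 0.005 0 -2 0;0 0 0 0 0 0 0")

```text
time_s: 16.55
tool_pos: [0.526, -0.0064, 0.1902]
tool_rot: [-179.6, 21.9, 166.6]
force: [-0.8, 0.0, -1.8]
grip_width: 0.0157
```

```bash
python3 - <<'E'
from kin import *
b=np.load("box.npy"); status(b,-12)
plan(*sp(b,[.055,.027,.020],38,-12),maxd=.012,maxa=3)
p=read_camera("scene"); x0,y0=crop(p,(345,215),130,120,5,"pics/s15.png"); im=cv2.imread("pics/s15.png")
for phi in (-12,):
    f,d=footpose(phi,.007); f2,_=footpose(phi,.1); u=(proj(p,[f2,f])-[x0-.4,y0-.4])*5
    cv2.line(im,tuple(u[0].astype(int)),tuple(u[1].astype(int)),(0,0,255),1)
cv2.imwrite("pics/s15.png",im)
E
```

```text
foot [[0.019  0.0249 0.0219]] tilt 33.9
t 16.55 pos [ 0.526  -0.0064  0.1902] rpy [-179.6   21.9  166.6] q [-33.5  -5.4  26.  123.7  15.5  41.6  59.5] F [-0.8  0.  -1.8] w 0.0157
total d(tool) [-0.019   0.0006  0.0178] w [-0.49 -4.08 -0.25] n 3
-0.0063 0.0002 0.0059 -0.16 -1.36 -0.08; -0.0062 0.0002 0.0061 -0.16 -1.36 -0.08; -0.006 0.0001 0.0062 -0.16 -1.36 -0.08;
```

View pics/s15.png

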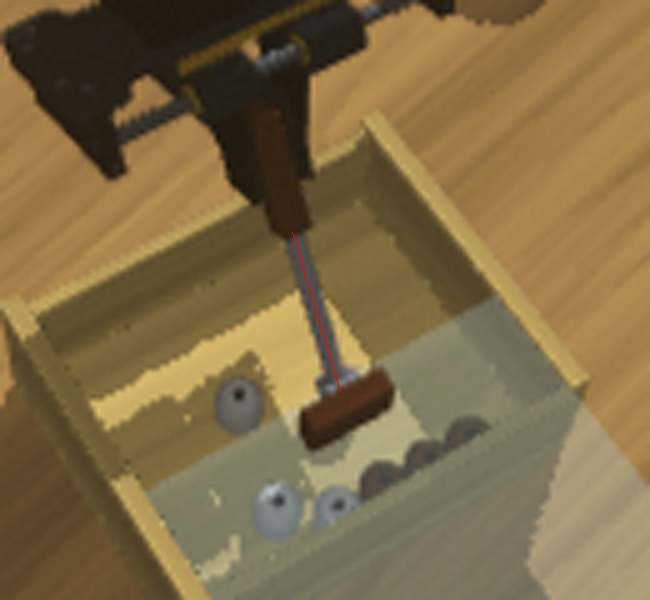

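Call:
carry_out(increments="0 -0.005 0 0.006 0 -1.4 0;0 -0.005 0 0.006 0 -1.4 0;0 -0.005 0 0.005 0 -1.2 0;0 0 0 0 0 0 0")

```text
time_s: 17.1
tool_pos: [0.5465, -0.0107, 0.1802]
tool_rot: [-179.7, 26.1, 166.6]
force: [-1.2, 1.4, 0.4]
grip_width: 0.0157
```

```bash
python3 - <<'E'
from kin import *
b=np.load("box.npy"); status(b,-12)
plan(*sp(b,[.055,.027,.020],38,-12),maxd=.012,maxa=3)
p=read_camera("scene"); x0,y0=crop(p,(345,215),130,120,5,"pics/s16.png"); im=cv2.imread("pics/s16.png")
for phi in (-12,):
    f,d=footpose(phi,.007); f2,_=footpose(phi,.1); u=(proj(p,[f2,f])-[x0-.4,y0-.4])*5
    cv2.line(im,tuple(u[0].astype(int)),tuple(u[1].astype(int)),(0,0,255),1)
cv2.imwrite("pics/s16.png",im)
E
```

```text
foot [[0.052  0.0255 0.0197]] tilt 38.1
t 17.1 pos [ 0.5465 -0.0107  0.1802] rpy [-179.7   26.1  166.6] q [-33.   -3.6  26.  124.6  18.5  35.4  56.8] F [-1.2  1.4  0.4] w 0.0157
total d(tool) [-0.0031 -0.0001  0.001 ] w [-0.44  0.08 -0.24] n 1
-0.0031 -0.0001 0.001 -0.44 0.08 -0.24;
```

View pics/s16.png

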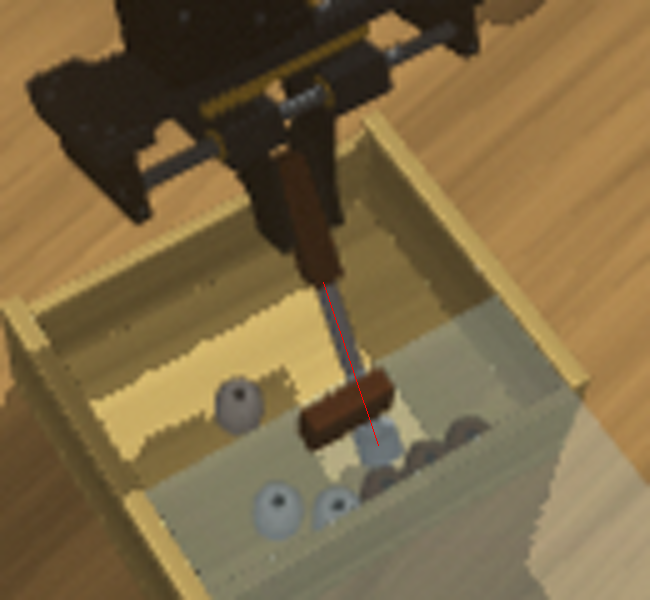

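Call:
carry_out(increments="0 -0.003 0 0.004 0 -1 0;0 -0.004 0 0.005 0 -1 0;0 -0.002 0 0.002 0 0 0")

```text
time_s: 17.52
tool_pos: [0.5565, -0.014, 0.1714]
tool_rot: [-179.5, 27.7, 166.6]
force: [-2.8, 1.2, -1.8]
grip_width: 0.0154
```

```bash
python3 - <<'E'
from kin import *
b=np.load("box.npy"); status(b,-12)
plan(*sp(b,[.058,.0,.020],39,-12),maxd=.008,maxa=3)
p=read_camera("scene"); x0,y0=crop(p,(345,215),130,120,5,"pics/s17.png"); im=cv2.imread("pics/s17.png")
for phi in (-12,):
    f,d=footpose(phi,.007); f2,_=footpose(phi,.1); u=(proj(p,[f2,f])-[x0-.4,y0-.4])*5
    cv2.line(im,tuple(u[0].astype(int)),tuple(u[1].astype(int)),(0,0,255),1)
cv2.imwrite("pics/s17.png",im)
E
```

```text
foot [[0.067  0.0241 0.0142]] tilt 39.7
t 17.52 pos [ 0.5565 -0.014   0.1714] rpy [-179.5   27.7  166.6] q [-32.7  -2.   26.1 125.   19.9  32.1  55.6] F [-2.8  1.2 -1.8] w 0.0154
total d(tool) [ 0.0027 -0.0264 -0.0095] w [-0.6   0.74 -0.2 ] n 4
0.0007 -0.0066 -0.0024 -0.15 0.18 -0.05; 0.0007 -0.0066 -0.0024 -0.15 0.18 -0.05; 0.0007 -0.0066 -0.0024 -0.15 0.18 -0.05; 0.0007 -0.0066 -0.0024 -0.15 0.18 -0.05;
```

View pics/s17.png

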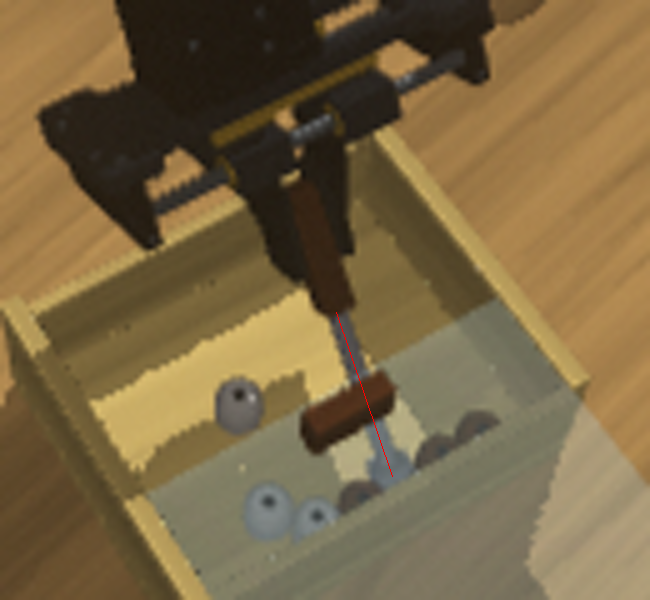

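Call:
carry_out(increments="0 0 -0.007 -0.003 0 0 0;0 0 -0.008 -0.001 0 0 0;0 0 -0.008 0 0 0 0;0 0 -0.008 0 0 0 0;0 0 -0.005 0 0 0 0;0 0 0 0 0 0 0")

```text
time_s: 18.32
tool_pos: [0.5451, -0.0505, 0.1751]
tool_rot: [-179.5, 27.7, 166.6]
force: [-3.5, -0.6, -2.1]
grip_width: 0.0154
```

```bash
python3 - <<'E'
from kin import *
b=np.load("box.npy"); status(b,-12); print(get_obs()["force"])
p=read_camera("scene"); x0,y0=crop(p,(345,215),130,120,5,"pics/s18.png")
plan(*sp(b,[.02,-.013,.03],33,-12),maxd=.02,maxa=4)
E
```

```text
foot [[ 0.064  -0.014   0.0177]] tilt 39.7
[-3.45836093 -0.60173355 -2.13477259]
t 18.38 pos [ 0.5451 -0.0505  0.175 ] rpy [-179.5   27.7  166.6] q [-30.9  -4.2  28.8 126.3  18.   31.9  61.7] F [-2.6 -1.4 -2.6] w 0.0153
total d(tool) [ 0.0106 -0.0015 -0.0336] w [-0.57  6.65 -0.23] n 2
0.0053 -0.0007 -0.0168 -0.28 3.33 -0.11; 0.0063 -0.0006 -0.0165 -0.28 3.33 -0.11;
```

View pics/s18.png

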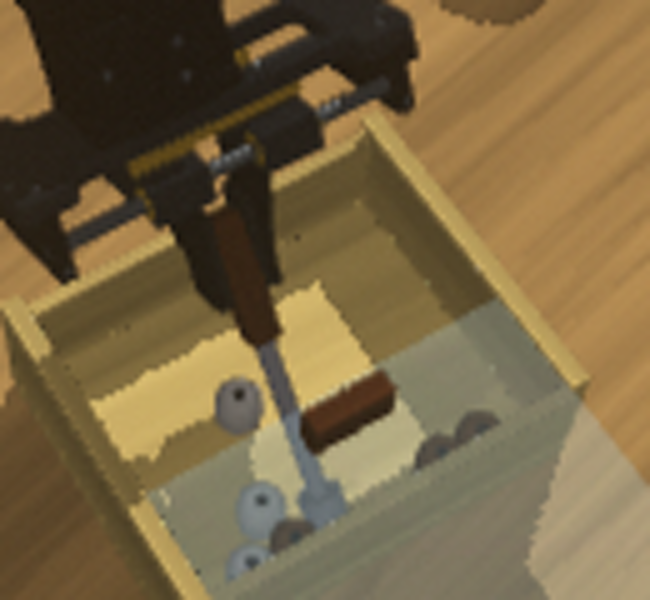

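Call:
carry_out(increments="0 0.004 0 -0.014 0 2 0;0 0.004 0 -0.016 0 2 0;0 0.001 0 -0.016 0 2 0;0 0 0 -0.02 0 1 0;0 0 0 -0.02 0 0 0;0 0 0 -0.01 0 0 0")

```text
time_s: 19.12
tool_pos: [0.508, -0.0445, 0.2703]
tool_rot: [-179.7, 21.9, 166.2]
force: [-0.5, -1.5, -1.5]
grip_width: 0.0156
```

```bash
python3 - <<'E'
from kin import *
b=np.load("box.npy"); status(b,-12); print(get_obs()["force"])
for n in ("scene","top"):
    p=read_camera(n); crop(p,(345,225) if n=="scene" else (333,175),130,120,5,f"pics/{n}19.png")
sim(b,get_obs()["qpos"],[([-.005,-.06,.07],20,-12),([-.005,-.06,.02],20,-12),([-.005,.04,.02],20,-12)])
plan(*sp(b,[-.005,-.057,.07],20,-12),maxd=.02,maxa=4)
E
```

```text
foot [[ 0.0101 -0.0166  0.1019]] tilt 33.9
[-0.51925818 -1.50484845 -1.46347156]
[-0.005, -0.06, 0.07] 20 -12 [-29.8  -0.6  36.9 109.    1.3  63.5  83.5] 
[-0.005, -0.06, 0.02] 20 -12 [-29.2   2.5  37.3 112.6  -0.9  57.5  85.3] 
[-0.005, 0.04, 0.02] 20 -12 [-35.2   4.7  32.5 110.5  -0.4  57.8  74.1] 
t 19.23 pos [ 0.5079 -0.0442  0.2699] rpy [-179.7   21.9  166.2] q [-31.3 -13.5  26.2 120.   16.4  52.4  63.8] F [ 0.7  0.3 -2.2] w 0.0153
total d(tool) [-0.0222 -0.0423  0.0224] w [-0.44 13.85 -0.64] n 4
-0.0056 -0.0106 0.0056 -0.11 3.46 -0.16; -0.0059 -0.0106 0.0052 -0.11 3.46 -0.16; -0.0061 -0.0106 0.0049 -0.11 3.46 -0.16; -0.0064 -0.0107 0.0045 -0.11 3.46 -0.16;
```

View pics/scene19.png

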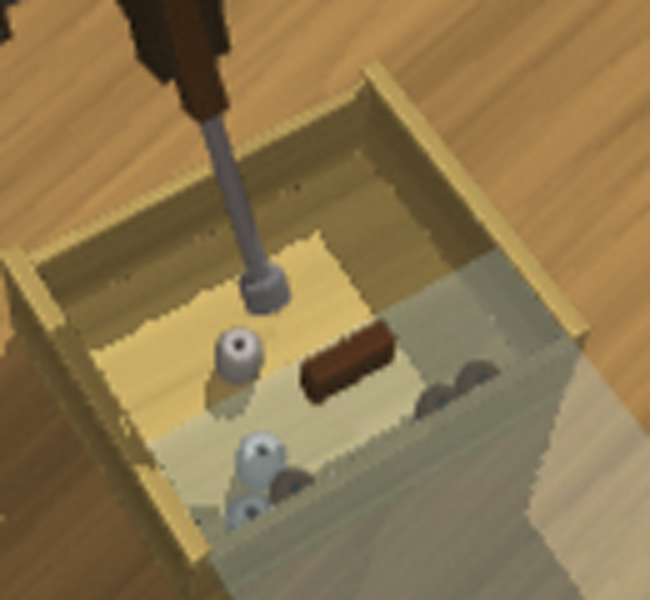

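View pics/top19.png

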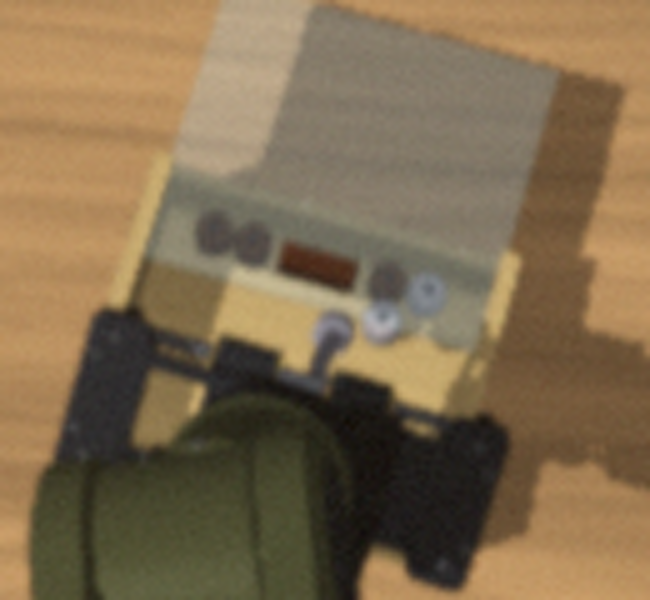

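Call:
carry_out(increments="0 -0.0056 -0.011 0.003 0 3.5 0;0 -0.006 -0.011 0.003 0 3.5 0;0 -0.006 -0.011 0.003 0 3.5 0;0 -0.006 -0.011 0.003 0 3.5 0;0 0 0 0 0 0 0")

```text
time_s: 19.85
tool_pos: [0.5239, -0.096, 0.2626]
tool_rot: [-179.5, 7.6, 166.2]
force: [-1.0, -0.3, -1.4]
grip_width: 0.0155
```

```bash
python3 - <<'E'
from kin import *
b=np.load("box.npy"); status(b,-12)
plan(*sp(b,[-.006,-.057,.019],20,-12),maxd=.02,maxa=4)
E
```

```text
foot [[-0.0074 -0.0633  0.0747]] tilt 19.6
t 19.85 pos [ 0.5239 -0.096   0.2626] rpy [-179.5    7.6  166.2] q [-30.4  -0.8  37.2 108.6   2.   64.6  82.3] F [-1.  -0.3 -1.4] w 0.0155
total d(tool) [0.0074 0.0045 0.0556] w [-0.56 -0.41 -0.66] n 3
0.0025 0.0015 0.0185 -0.19 -0.14 -0.22; 0.0025 0.0015 0.0185 -0.19 -0.14 -0.22; 0.0025 0.0014 0.0185 -0.19 -0.14 -0.22;
```

Call:
carry_out(increments="0 0.0025 0.001 0.018 0 0 0;0 0.0025 0.001 0.018 0 0 0;0 0.002 0.001 0.015 -0.4 0 -0.5;0 0 0 0 0 0 0")

```text
time_s: 20.35
tool_pos: [0.5239, -0.0917, 0.2081]
tool_rot: [-179.9, 7.8, 166.8]
force: [0.0, 0.5, -1.9]
grip_width: 0.0155
```

```bash
python3 - <<'E'
from kin import *
b=np.load("box.npy"); status(b,-12); print(get_obs()["force"])
p=read_camera("scene"); crop(p,(345,225),130,120,5,f"pics/s20.png")
print(w2box(b,back(p,(280+239/5-.4,165+345/5-.4),.034)))
plan(*sp(b,[-.004,.0,.019],20,-12),maxd=.009,maxa=4)
E
```

```text
foot [[-0.0078 -0.0574  0.0203]] tilt 19.8
[ 0.02059671  0.54814931 -1.87960988]
[[-0.00674984 -0.02035695  0.034     ]]
t 20.4 pos [ 0.5244 -0.0918  0.2089] rpy [-179.9    7.8  166.8] q [-29.9   2.3  37.5 112.6  -0.6  57.8  84.6] F [-0.1  0.6 -1.1] w 0.0154
total d(tool) [-0.0021  0.0568  0.0025] w [-0.13 -0.17 -0.05] n 7
-0.0003 0.0081 0.0004 -0.02 -0.02 -0.01; -0.0003 0.0081 0.0004 -0.02 -0.02 -0.01; -0.0003 0.0081 0.0004 -0.02 -0.02 -0.01; -0.0003 0.0081 0.0004 -0.02 -0.02 -0.01; -0.0003 0.0081 0.0004 -0.02 -0.02 -0.01; -0.0003 0.0081 0.0004 -0.02 -0.02 -0.01; -0.0003 0.0081 0.0004 -0.02 -0.02 -0.01;
```

View pics/s20.png

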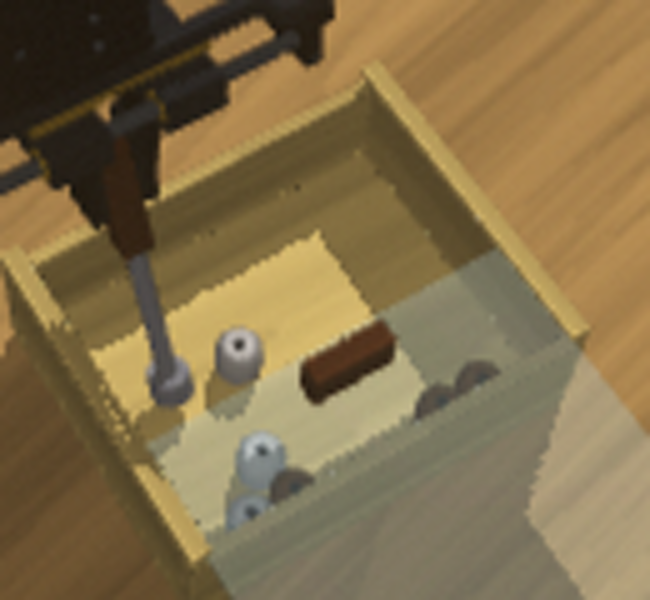

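Call:
carry_out(increments="0 -0.003 0.007 0 0 0 0;0 0 0.008 0 0 0 0;0 0 0.008 0 0 0 0;0 0 0.008 0 0 0 0;0 0 0.008 0 0 0 0;0 0 0.008 0 0 0 0;0 0 0.008 0 0 0 0;0 0 0.006 0 0 0 0;0 0 0 0 0 0 0")

```text
time_s: 21.52
tool_pos: [0.544, -0.0277, 0.2115]
tool_rot: [-180.0, 8.1, 166.9]
force: [0.2, -0.6, -1.6]
grip_width: 0.0154
```

```bash
python3 - <<'E'
from kin import *
b=np.load("box.npy"); status(b,-12); print(get_obs()["force"])
p=read_camera("scene"); crop(p,(345,225),130,120,5,f"pics/s21.png")
plan(*sp(b,[-.02,.0,.13],12,-12),maxd=.025,maxa=4)
E
```

```text
foot [[-0.0017  0.01    0.024 ]] tilt 20.1
[ 0.23889895 -0.55555449 -1.63954154]
t 21.57 pos [ 0.544  -0.028   0.2115] rpy [-180.     8.1  166.9] q [-33.8   3.9  34.4 110.9  -0.4  58.1  77.4] F [ 0.4 -0.2 -0.9] w 0.0154
total d(tool) [-0.0243 -0.0098 -0.1098] w [-0.04  8.08  0.02] n 5
-0.0049 -0.002 -0.022 -0.01 1.62 0.0; -0.0042 -0.002 -0.0221 -0.01 1.62 0.0; -0.0036 -0.002 -0.0222 -0.01 1.62 0.0; -0.003 -0.002 -0.0223 -0.01 1.62 0.0; -0.0024 -0.0019 -0.0224 -0.01 1.62 0.0;
```

View pics/s21.png

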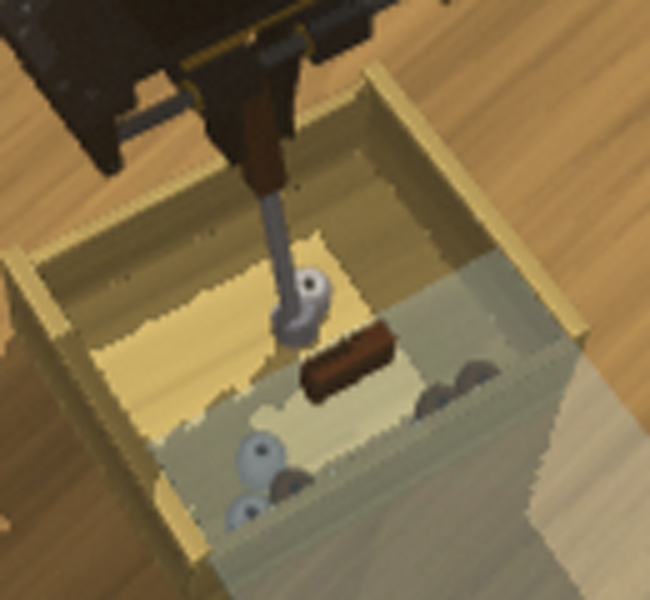

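Call:
carry_out(increments="0 -0.003 -0.002 -0.02 0 0 0;0 -0.004 -0.002 -0.022 0 1.6 0;0 -0.004 -0.002 -0.022 0 3 0;0 -0.003 -0.002 -0.022 0 3 0;0 -0.003 -0.002 -0.022 0 3 0;0 0 0 -0.01 0 3 0;0 0 0 0 0 0 0")

```text
time_s: 22.45
tool_pos: [0.5483, -0.0433, 0.3336]
tool_rot: [-179.9, -5.9, 166.6]
force: [0.7, 1.1, -2.1]
grip_width: 0.0156
```

```bash
cat >> kin.py <<'E'
def upr(pt,yaw,phi):
    """tool pose with stirrer upright, foot at world pt, tool yaw"""
    r=toolR(yaw,phi); g=np.array(pt)+[0,0,L-.051]; return g-.051*r.as_matrix()[:,2],r
E
python3 - <<'E'
from kin import *
b=np.load("box.npy"); status(b,-12); print(get_obs()["force"])
p=read_camera("scene"); crop(p,(345,225),130,120,5,f"pics/s22.png")
q=get_obs()["qpos"]
C=[.4357,-.2906]
for pt,y in (([.55,-.1,.15],150),([.5,-.2,.15],110),(C+[.13],66),(C+[.03],66),(C+[.008],66)):
    q=go(q,*upr(pt,y,-12)); print(pt,y,q.round(1))
plan(*upr(C+[.13],66,-12),maxd=.025,maxa=7)
E
```

```text
foot [[-0.041  -0.0047  0.1379]] tilt 6.1
[ 0.68868164  1.06025058 -2.08160777]
[0.55, -0.1, 0.15] 150 [-22.6  17.2  41.4  83.8 -13.7  95.   79. ]
[0.5, -0.2, 0.15] 110 [-18.4  13.   50.9  89.6 -17.3  91.8  53.5]
[0.4357, -0.2906, 0.13] 66 [-17.4   5.8  60.3  98.2 -16.5  83.2  21.5]
[0.4357, -0.2906, 0.03] 66 [-14.   12.2  59.1 105.9 -22.6  73.6  28.5]
[0.4357, -0.2906, 0.008] 66 [-13.   14.   58.5 107.3 -24.4  71.6  30.3]
t 22.5 pos [ 0.5479 -0.0434  0.3333] rpy [-179.9   -5.9  166.6] q [-30.1   9.8  37.   91.2  -6.5  86.8  84.1] F [-0.  -0.3 -1.6] w 0.0158
total d(tool) [ 0.0527 -0.2769  0.0138] w [-15.78   4.54  99.42] n 15
0.0035 -0.0185 0.0009 -1.05 0.3 6.63; 0.0014 -0.0188 0.0006 -1.05 0.3 6.63; -0.0008 -0.0188 0.0002 -1.05 0.3 6.63; -0.003 -0.0186 -0.0001 -1.05 0.3 6.63; -0.0051 -0.0181 -0.0005 -1.05 0.3 6.63; -0.0072 -0.0174 -0.0008 -1.05 0.3 6.63; -0.0091 -0.0164 -0.0012 -1.05 0.3 6.63; -0.0109 -0.0152 -0.0015 -1.05 0.3 6.63; -0.0126 -0.0138 -0.0019 -1.05 0.3 6.63; -0.0141 -0.0123 -0.0022 -1.05 0.3 6.63; -0.0154 -0.0105 -0.0024 -1.05 0.3 6.63; -0.0165 -0.0086 -0.0027 -1.05 0.3 6.63; -0.0174 -0.0066 -0.0029 -1.05 0.3 6.63; -0.018 -0.0045 -0.0031 -1.05 0.3 6.63; -0.0184 -0.0023 -0.0033 -1.05 0.3 6.63;
```

View pics/s22.png

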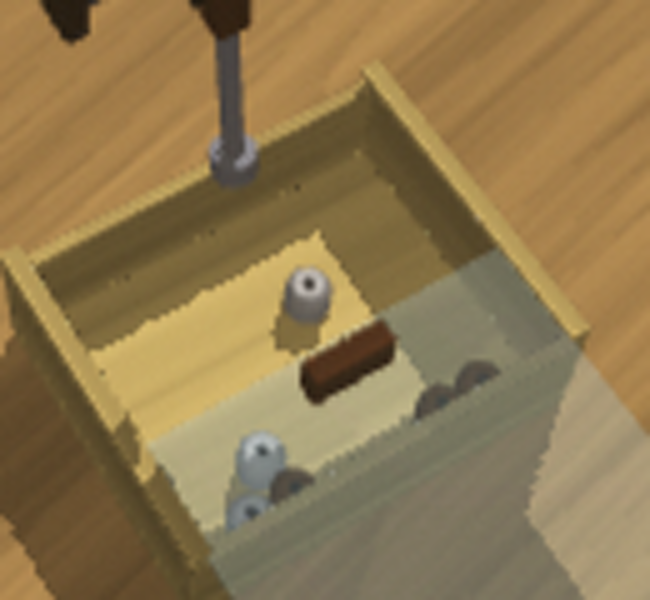

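```bash
python3 - <<'E'
from kin import *
b=np.load("box.npy")
q=get_obs()["qpos"]
C=[.4357,-.2906]
for pt,y in ((C+[.13],130),(C+[.03],130),(C+[.008],130)):
    q=go(q,*upr(pt,y,-12)); print(pt,y,q.round(1))
plan(*upr(C+[.13],130,-12),maxd=.025,maxa=7)
p=read_camera("scene"); print(w2box(b,back(p,(280+309/5-.4,165+275/5-.4),.034)),w2box(b,back(p,(280+262/5-.4,165+440/5-.4),.034)),w2box(b,back(p,(280+295/5-.4,165+475/5-.4),.034)))
E
```

```text
[0.4357, -0.2906, 0.13] 130 [ -9.9  14.5  51.6  90.8 -13.   92.2  82.8]
[0.4357, -0.2906, 0.03] 130 [ -8.3  19.   50.1  98.4 -16.3  81.8  85.9]
[0.4357, -0.2906, 0.008] 130 [ -7.7  20.3  49.6  99.8 -17.3  79.6  86.8]
t 22.5 pos [ 0.5479 -0.0434  0.3333] rpy [-179.9   -5.9  166.6] q [-30.1   9.8  37.   91.2  -6.5  86.8  84.1] F [-0.  -0.3 -1.6] w 0.0158
total d(tool) [ 0.0423 -0.2728  0.0127] w [-5.83  5.91 36.17] n 12
0.0035 -0.0227 0.0011 -0.49 0.49 3.01; 0.0023 -0.0229 0.0009 -0.49 0.49 3.01; 0.0011 -0.023 0.0007 -0.49 0.49 3.01; -0.0001 -0.023 0.0005 -0.49 0.49 3.01; -0.0013 -0.023 0.0003 -0.49 0.49 3.01; -0.0025 -0.0229 0.0001 -0.49 0.49 3.01; -0.0037 -0.0227 -0.0001 -0.49 0.49 3.01; -0.0049 -0.0225 -0.0003 -0.49 0.49 3.01; -0.0061 -0.0222 -0.0006 -0.49 0.49 3.01; -0.0072 -0.0218 -0.0008 -0.49 0.49 3.01; -0.0084 -0.0214 -0.0011 -0.49 0.49 3.01; -0.0095 -0.0209 -0.0013 -0.49 0.49 3.01; 
[[-0.02125147  0.02971673  0.034     ]] [[ 0.04088639 -0.03730021  0.034     ]] [[ 0.06372032 -0.03351086  0.034     ]]
```

Call:
carry_out(increments="0 0.0035 -0.0227 0 -0.5 0.5 3;0 0.002 -0.023 0 -0.5 0.5 3;0 0.001 -0.023 0 -0.5 0.5 3;0 0 -0.023 0 -0.5 0.5 3;0 -0.001 -0.023 0 -0.5 0.5 3;0 -0.0025 -0.023 0 -0.5 0.5 3;0 -0.004 -0.0227 0 -0.5 0.5 3;0 -0.005 -0.0225 0 -0.5 0.5 3;0 -0.006 -0.022 0 -0.5 0.5 3;0 -0.007 -0.022 0 -0.5 0.5 3;0 0 0 0 0 0 0")

```text
time_s: 23.92
tool_pos: [0.4468, -0.2722, 0.3265]
tool_rot: [179.8, -11.5, 133.8]
force: [0.5, -0.8, -1.3]
grip_width: 0.0156
```

```bash
python3 - <<'E'
from kin import *
f,d=footpose(-12,0); print(f,d)
plan(*upr([.4357,-.2906,.06],130,-12),maxd=.025,maxa=4)
E
```

```text
[ 0.44128629 -0.26521088  0.13073351] [ 0.00924014 -0.0035661  -0.99995095]
t 23.93 pos [ 0.4468 -0.2722  0.3265] rpy [179.8 -11.5 133.8] q [-13.   11.9  50.4  92.5 -11.1  91.3  82.3] F [ 0.5 -0.8 -1.3] w 0.0156
total d(tool) [-0.03   -0.0218  0.0661] w [-0.53  0.51  3.74] n 4
-0.0075 -0.0054 0.0165 -0.13 0.13 0.93; -0.0076 -0.0054 0.0165 -0.13 0.13 0.93; -0.0077 -0.0053 0.0165 -0.13 0.13 0.93; -0.0079 -0.0052 0.0164 -0.13 0.13 0.93;
```

Call:
carry_out(increments="0 -0.0075 -0.0055 0.016 0 0 1;0 -0.0075 -0.0055 0.016 0 0.3 1;0 -0.0075 -0.0055 0.016 0 0.2 1;0 -0.0075 -0.005 0.015 0 0 0.5;0 0 0 0 0 0 0")

```text
time_s: 24.55
tool_pos: [0.443, -0.2975, 0.2519]
tool_rot: [-179.5, -12.2, 130.3]
force: [0.3, 0.8, -1.6]
grip_width: 0.0159
```

```bash
python3 - <<'E'
from kin import *
f,d=footpose(-12,0); print(f,d)
plan(*upr([.4357,-.2906,.02],130,-12),maxd=.025,maxa=4)
for n,c in (("scene",(215,240)),("top",(410,250))):
    p=read_camera(n); x0,y0=crop(p,c,100,80,7,f"pics/{n}23.png"); im=cv2.imread(f"pics/{n}23.png")
    for h,col in ((0,(0,0,255)),):
        a,_=footpose(-12,.007); u=(proj(p,[a,a+[0,0,.09]])-[x0-.4,y0-.4])*7
        cv2.line(im,tuple(u[0].astype(int)),tuple(u[1].astype(int)),col,1)
    cv2.imwrite(f"pics/{n}23.png",im)
E
```

```text
[ 0.4343159  -0.28997555  0.05624179] [-0.00948436 -0.00299423 -0.99995054]
t 24.55 pos [ 0.443  -0.2975  0.2519] rpy [-179.5  -12.2  130.3] q [ -9.1  17.8  50.6  96.4 -14.9  84.8  84.9] F [ 0.3  0.8 -1.6] w 0.0159
total d(tool) [-0.0083 -0.0009  0.0352] w [-0.6  -0.22  0.29] n 2
-0.0041 -0.0004 0.0176 -0.3 -0.11 0.14; -0.0041 -0.0005 0.0176 -0.3 -0.11 0.14;
```

View pics/scene23.png

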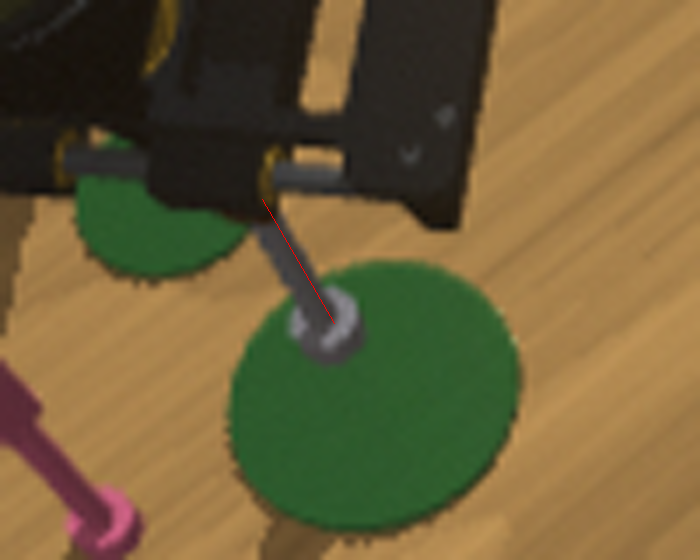

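View pics/top23.png

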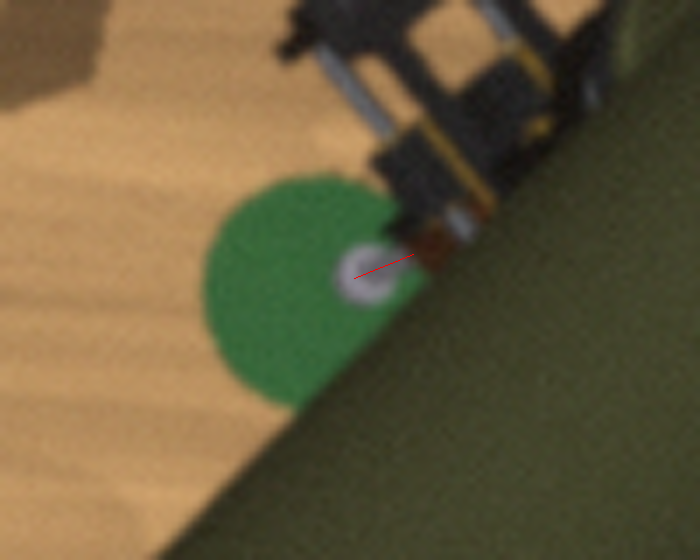

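Call:
carry_out(increments="0 -0.004 0 0.017 -0.3 0 0;0 -0.004 0 0.017 -0.3 0 0.2;0 -0.002 0 0.008 0 0 0;0 0 0 0 0 0 0")

```text
time_s: 25.15
tool_pos: [0.4452, -0.2978, 0.2079]
tool_rot: [179.8, -12.0, 130.2]
force: [0.1, 0.0, -1.1]
grip_width: 0.0154
```

```bash
python3 - <<'E'
from kin import *
f,d=footpose(-12,0); print(f,d)
plan(*upr([.4357,-.2906,.006],130,-12),maxd=.025,maxa=4)
E
```

```text
[ 0.43884506 -0.28909211  0.01226866] [ 0.0027326   0.00315397 -0.99999129]
t 25.15 pos [ 0.4452 -0.2978  0.2079] rpy [179.8 -12.  130.2] q [ -7.8  20.3  49.7  99.2 -17.5  80.2  86.8] F [ 0.1  0.  -1.1] w 0.0154
total d(tool) [-0.0003 -0.0026  0.0063] w [ 0.19 -0.04  0.24] n 1
-0.0003 -0.0026 0.0063 0.19 -0.04 0.24;
```

Call:
carry_out(increments="0 -0.0007 -0.001 0.003 0 0 0;0 -0.0006 -0.001 0.003 0 0 0;0 0 0 0 0 0 0")

```text
time_s: 25.52
tool_pos: [0.4439, -0.2995, 0.2021]
tool_rot: [179.7, -12.0, 130.3]
force: [-0.1, 0.6, -1.6]
grip_width: 0.0155
```

Call:
carry_out(increments="0 -0.0004 0 0.0015 0 0 0;0 0 0 0 0 0 0")

```text
time_s: 25.78
tool_pos: [0.4442, -0.2997, 0.2008]
tool_rot: [179.7, -11.9, 130.3]
force: [0.4, -0.2, -1.6]
grip_width: 0.0156
```

Call:
carry_out(increments="0 -0.0003 0 0.0013 0 0 0;0 0 0 0 0 0 0")

```text
time_s: 26.02
tool_pos: [0.4443, -0.2997, 0.1995]
tool_rot: [179.7, -11.9, 130.3]
force: [0.4, 0.8, -1.8]
grip_width: 0.015
```

```bash
python3 - <<'E'
from kin import *
f,d=footpose(-12,0); print(f,d,get_obs()["force"])
p=read_camera("scene"); crop(p,(215,245),100,80,7,f"pics/s24.png")
E
```

```text
[ 0.43838263 -0.29115972  0.00380632] [ 0.00483625  0.00227173 -0.99998572] [ 0.43638938  0.83146885 -1.83313037]
```

View pics/s24.png

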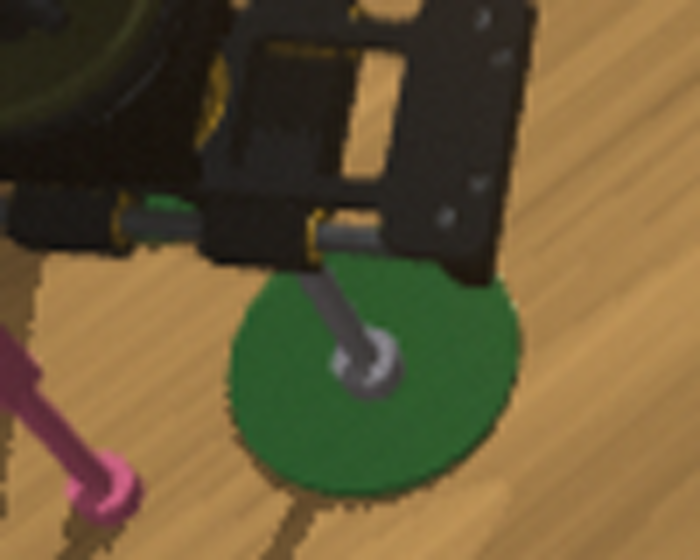

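Call:
carry_out(increments="0 -0.0003 0 0.0015 0 0 0;0 0 0 0 0 0 0")

```text
time_s: 26.32
tool_pos: [0.4446, -0.3001, 0.1994]
tool_rot: [179.6, -11.9, 130.3]
force: [0.6, 0.0, -1.4]
grip_width: 0.0157
```

Call:
carry_out(increments="0 -0.0003 0 0.0015 0 0 0;0 0 0 0 0 0 0")

```text
time_s: 26.58
tool_pos: [0.4449, -0.3004, 0.1993]
tool_rot: [179.6, -11.8, 130.3]
force: [-0.7, 0.4, -1.1]
grip_width: 0.0155
```

Call:
carry_out(increments="0 -0.0003 0 0.0015 0 0 0;0 0 0 0 0 0 0")

```text
time_s: 26.82
tool_pos: [0.4452, -0.3007, 0.1993]
tool_rot: [179.5, -11.8, 130.3]
force: [0.2, 0.1, -1.0]
grip_width: 0.0155
```

Call:
carry_out(increments="0 -0.001 0 0.004 0 0 0")

```text
time_s: 26.95
tool_pos: [0.4458, -0.3014, 0.199]
tool_rot: [179.4, -11.8, 130.3]
force: [-5.1, 2.0, 39.3]
grip_width: 0.0156
```

Call:
carry_out(increments="0 0 0 0 0 0 0;0 0 0 0 0 0 0")

```text
time_s: 27.2
tool_pos: [0.446, -0.3017, 0.1993]
tool_rot: [179.4, -11.7, 130.3]
force: [-0.1, -0.6, -0.4]
grip_width: 0.0154
```

Call:
carry_out(increments="0.3 0 0 0 0 0 0;0.5 0 0 0 0 0 0;0.8 0 0 0 0 0 0;1 0 0 0 0 0 0;1 0 0 0 0 0 0;1 0 0 0 0 0 0;1 0 0 0 0 0 0", force=30)

```text
time_s: 28.08
tool_pos: [0.4458, -0.3012, 0.1979]
tool_rot: [179.5, -11.8, 130.3]
force: [0.8, 0.3, 0.1]
grip_width: 0.0778
```

```bash
python3 - <<'E'
from kin import *
P,r,o=pose(); plan(P+[0,0,.15],toolR(130,-12),maxd=.03)
for n,c in (("scene",(215,235)),("top",(410,250))):
    p=read_camera(n); x0,y0=crop(p,c,100,80,7,f"pics/{n}25.png")
E
```

```text
t 28.07 pos [ 0.4458 -0.3012  0.1979] rpy [179.5 -11.8 130.3] q [ -7.1  21.   49.4  99.7 -18.3  79.   87.8] F [0.8 0.3 0.1] w 0.0778
total d(tool) [ 0.0307  0.0014 -0.1468] w [0.47 0.18 0.33] n 6
0.0051 0.0002 -0.0245 0.08 0.03 0.05; 0.0051 0.0002 -0.0245 0.08 0.03 0.05; 0.0051 0.0002 -0.0245 0.08 0.03 0.05; 0.0052 0.0001 -0.0245 0.08 0.03 0.05; 0.0052 0.0001 -0.0245 0.08 0.03 0.05; 0.0052 0.0 -0.0245 0.08 0.03 0.05;
```

View pics/scene25.png

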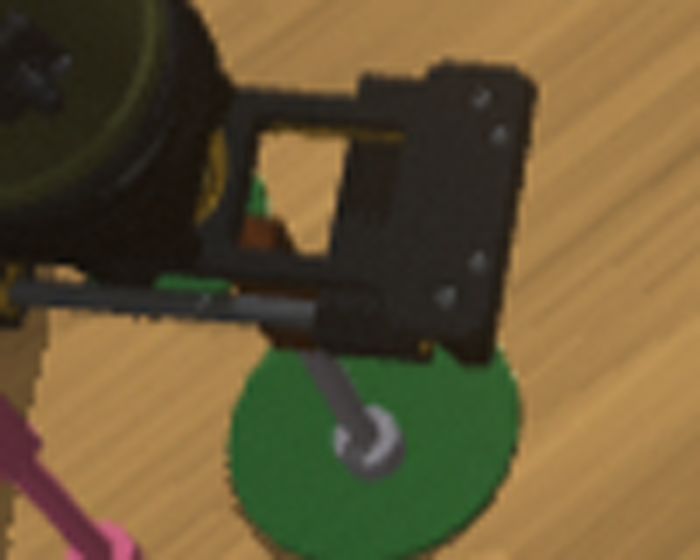

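View pics/top25.png

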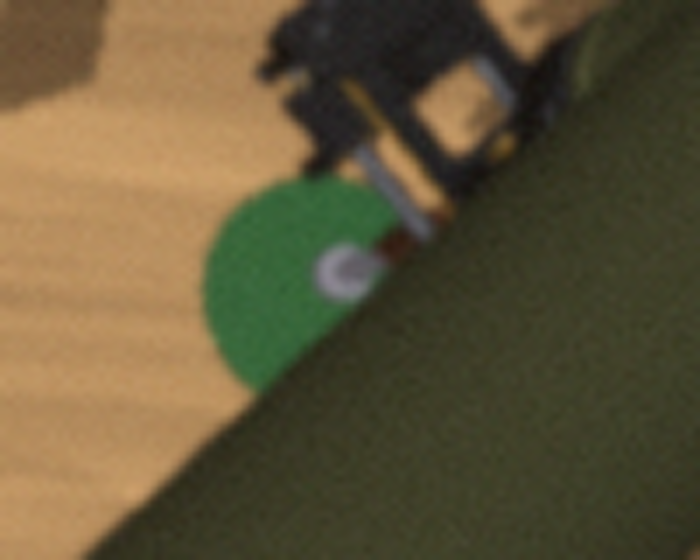

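Stirrer stands on the coaster near its centre (foot at crop 368,440; coaster centre ~375,450). Raise straight up.

Call:
carry_out(increments="1 0.004 0 -0.02 0 0 0;1 0.005 0 -0.0245 0 0 0;1 0.005 0 -0.0245 0 0 0;1 0.005 0 -0.0245 0 0 0;1 0.005 0 -0.0245 0 0 0;1 0.005 0 -0.0245 0 0 0;1 0 0 0 0 0 0")

```text
time_s: 29.05
tool_pos: [0.4447, -0.3044, 0.3568]
tool_rot: [179.3, -11.4, 130.2]
force: [0.1, 0.3, -0.6]
grip_width: 0.0869
```

```bash
python3 - <<'E'
from kin import *
b=np.load("box.npy")
p=read_camera("scene"); x0,y0=crop(p,(215,235),100,80,7,"pics/s26.png")
y=np.degrees(b[2])+180
q=get_obs()["qpos"]; print(q.round(1))
for f in ([.085,0,.26],[.085,0,.155],[-.04,0,.155]):
    P=box2w(b,f)[0]; q=go(q,P,toolR(y,0)); print(f,P.round(3),q.round(1))
plan(box2w(b,[.085,0,.27])[0],toolR(y,0),maxd=.03,maxa=6)
E
```

```text
[ -9.5  14.   52.   87.8 -13.1  95.   83.1]
[0.085, 0, 0.26] [ 0.682 -0.07   0.26 ] [-22.8  26.7  37.   81.2 -16.1  77.4  91.6]
[0.085, 0, 0.155] [ 0.682 -0.07   0.155] [-21.9  31.3  35.1  87.6 -18.9  67.1  93.6]
[-0.04, 0, 0.155] [ 0.56  -0.042  0.155] [-31.   16.1  37.5 106.3 -11.1  61.3  87.7]
t 29.1 pos [ 0.4444 -0.3041  0.3556] rpy [179.3 -11.5 130.2] q [ -9.5  14.   52.   87.8 -13.1  95.   83.1] F [ 0.2  0.6 -0.4] w 0.0875
total d(tool) [0.0076 0.3313 0.0928] w [  4.34 -10.92 -36.58] n 12
0.0006 0.0276 0.0077 0.36 -0.91 -3.05; -0.0007 0.0277 0.0076 0.36 -0.91 -3.05; -0.0021 0.0276 0.0074 0.36 -0.91 -3.05; -0.0034 0.0275 0.0073 0.36 -0.91 -3.05; -0.0048 0.0274 0.0072 0.36 -0.91 -3.05; -0.0061 0.0271 0.0071 0.36 -0.91 -3.05; -0.0074 0.0268 0.007 0.36 -0.91 -3.05; -0.0087 0.0264 0.007 0.36 -0.91 -3.05; -0.01 0.026 0.007 0.36 -0.91 -3.05; -0.0113 0.0254 0.007 0.36 -0.91 -3.05; -0.0125 0.0248 0.007 0.36 -0.91 -3.05; -0.0137 0.0242 0.0071 0.36 -0.91 -3.05;
```

View pics/s26.png

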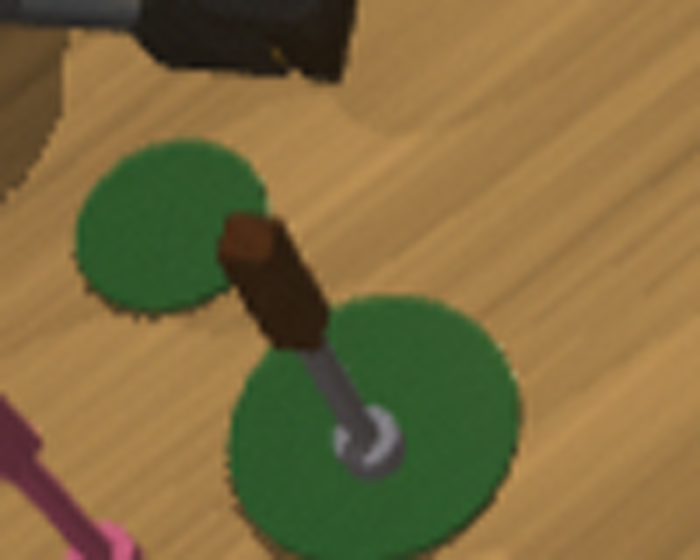

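Call:
carry_out(increments="0 0.0006 0.0276 0.004 0.36 -0.9 -3;0 -0.0007 0.0277 0.004 0.36 -0.9 -3;0 -0.002 0.0276 0.004 0.36 -0.9 -3;0 -0.0035 0.0275 0.004 0.36 -0.9 -3;0 -0.005 0.0274 0.004 0.36 -0.9 -3;0 -0.006 0.027 0.004 0.36 -0.9 -3;0 -0.0075 0.027 0.004 0.36 -0.9 -3;0 -0.009 0.0265 0.004 0.36 -0.9 -3;0 -0.01 0.026 0.004 0.36 -0.9 -3;0 -0.011 0.0255 0.004 0.36 -0.9 -3;0 -0.0125 0.025 0.004 0.36 -0.9 -3;0 -0.0137 0.0242 0.004 0.3 -0.9 -3;0 0 0 0 0 0 0")

```text
time_s: 30.72
tool_pos: [0.6985, -0.0476, 0.3001]
tool_rot: [-179.9, 0.3, 169.2]
force: [0.1, 0.0, -1.1]
grip_width: 0.0005
```

```bash
python3 - <<'E'
from kin import *
b=np.load("box.npy"); y=np.degrees(b[2])+180
print(w2box(b,pose()[0]))
plan(box2w(b,[.088,0,.20])[0],toolR(y,0),maxd=.025,maxa=6)
E
```

```text
[[0.09604826 0.02581649 0.30012479]]
t 30.73 pos [ 0.6985 -0.0476  0.3001] rpy [-179.9    0.3  169.2] q [-23.6  27.2  36.7  75.7 -15.8  81.9  91.3] F [ 0.1  0.  -1.1] w 0.0005
total d(tool) [ 0.0096 -0.0252  0.1001] w [-0.13  0.29  2.29] n 5
0.0019 -0.005 0.02 -0.03 0.06 0.46; 0.0019 -0.0051 0.02 -0.03 0.06 0.46; 0.0018 -0.0051 0.02 -0.03 0.06 0.46; 0.0017 -0.0051 0.02 -0.03 0.06 0.46; 0.0017 -0.0051 0.02 -0.03 0.06 0.46;
```

Call:
carry_out(increments="0 0.002 -0.005 0.02 0 0 0.5;0 0.002 -0.005 0.02 0 0.1 0.5;0 0.002 -0.005 0.02 0 0.1 0.5;0 0.002 -0.005 0.02 0 0 0.5;0 0.0015 -0.004 0.01 0 0 0.3;0 0 0 0 0 0 0")

```text
time_s: 31.48
tool_pos: [0.6828, -0.0753, 0.2063]
tool_rot: [-179.7, 0.1, 166.4]
force: [0.0, -0.3, 0.2]
grip_width: 0.0004
```

```bash
python3 - <<'E'
from kin import *
b=np.load("box.npy"); y=np.degrees(b[2])+180
print(w2box(b,pose()[0]))
plan(box2w(b,[.088,0,.155])[0],toolR(y,0),maxd=.025,maxa=6)
p=read_camera("scene"); crop(p,(355,230),140,120,5,"pics/s27.png")
E
```

```text
[[ 0.08703084 -0.00479256  0.20630409]]
t 31.48 pos [ 0.6828 -0.0753  0.2063] rpy [-1.797e+02  1.000e-01  1.664e+02] q [-22.4  28.9  36.5  84.6 -17.3  72.1  92.4] F [ 0.  -0.3  0.2] w 0.0004
total d(tool) [-0.0008  0.0051  0.0513] w [-0.31  0.1  -0.43] n 3
-0.0003 0.0017 0.0171 -0.1 0.03 -0.14; -0.0003 0.0017 0.0171 -0.1 0.03 -0.14; -0.0003 0.0016 0.0171 -0.1 0.03 -0.14;
```

View pics/s27.png

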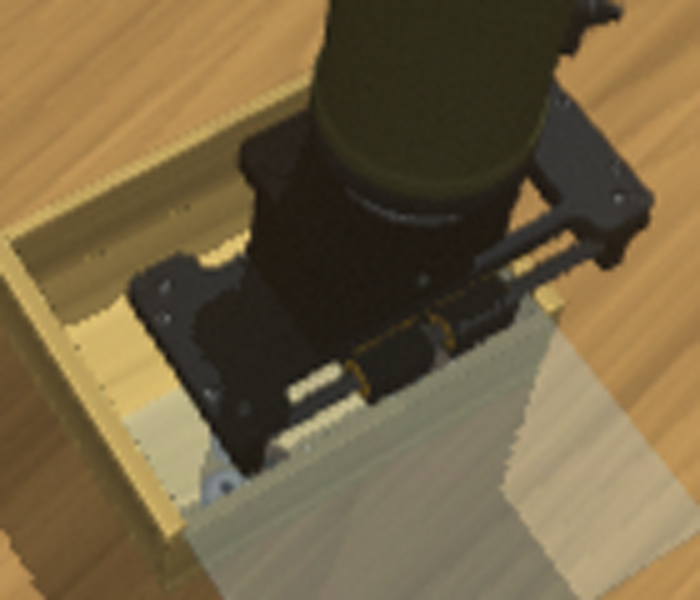

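Call:
carry_out(increments="0 0 0.002 0.017 0 0 0;0 0 0.002 0.015 0 0 0;0 0 0.001 0.01 0 0 0;0 0 0 0 0 0 0")

```text
time_s: 32.02
tool_pos: [0.6854, -0.0689, 0.1628]
tool_rot: [-179.8, 0.2, 166.6]
force: [-0.8, -0.5, 0.3]
grip_width: 0.0004
```

```bash
python3 - <<'E'
from kin import *
b=np.load("box.npy"); y=np.degrees(b[2])+180
print(w2box(b,pose()[0]))
plan(box2w(b,[.04,0,.155])[0],toolR(y,0),maxd=.012,maxa=6)
E
```

```text
[[0.08812289 0.00202601 0.16281504]]
t 32.02 pos [ 0.6854 -0.0689  0.1628] rpy [-179.8    0.2  166.6] q [-22.3  31.1  35.5  86.9 -18.6  67.8  92.9] F [-0.8 -0.5  0.3] w 0.0004
total d(tool) [ 0.0481 -0.0023  0.0076] w [-0.24  0.24 -0.31] n 5
0.0096 -0.0005 0.0015 -0.05 0.05 -0.06; 0.0096 -0.0004 0.0015 -0.05 0.05 -0.06; 0.0096 -0.0004 0.0015 -0.05 0.05 -0.06; 0.0096 -0.0004 0.0015 -0.05 0.05 -0.06; 0.0096 -0.0004 0.0016 -0.05 0.05 -0.06;
```

Call:
carry_out(increments="0 0 0 0.006 0 0 0;0 0.009 0 0 0 0 0;0 0.009 0 0 0 0 0;0 0.01 0 0 0 0 0;0 0.01 0 0 0 0 0;0 0.01 0 0 0 0 0;0 0 0 0 0 0 0")

```text
time_s: 32.9
tool_pos: [0.6365, -0.0575, 0.158]
tool_rot: [-179.8, 0.5, 166.5]
force: [0.3, 0.5, -0.6]
grip_width: 0.0008
```

```bash
python3 - <<'E'
from kin import *
b=np.load("box.npy"); y=np.degrees(b[2])+180
print(w2box(b,pose()[0]))
plan(box2w(b,[-.045,0,.157])[0],toolR(y,0),maxd=.012,maxa=6)
p=read_camera("scene"); crop(p,(355,230),140,120,5,"pics/s28.png")
E
```

```text
[[0.03789277 0.00204143 0.15799515]]
t 32.9 pos [ 0.6365 -0.0575  0.158 ] rpy [-179.8    0.5  166.5] q [-26.   25.3  36.5  95.2 -16.1  64.3  91.3] F [ 0.3  0.5 -0.6] w 0.0008
total d(tool) [ 0.0829 -0.0025  0.0003] w [-0.18  0.51 -0.32] n 7
0.0118 -0.0004 0.0 -0.03 0.07 -0.05; 0.0118 -0.0003 0.0001 -0.03 0.07 -0.05; 0.0118 -0.0003 0.0001 -0.03 0.07 -0.05; 0.0118 -0.0003 0.0001 -0.03 0.07 -0.05; 0.0118 -0.0003 0.0001 -0.03 0.07 -0.05; 0.0118 -0.0003 0.0001 -0.03 0.07 -0.05; 0.0118 -0.0003 0.0001 -0.03 0.07 -0.05;
```

View pics/s28.png

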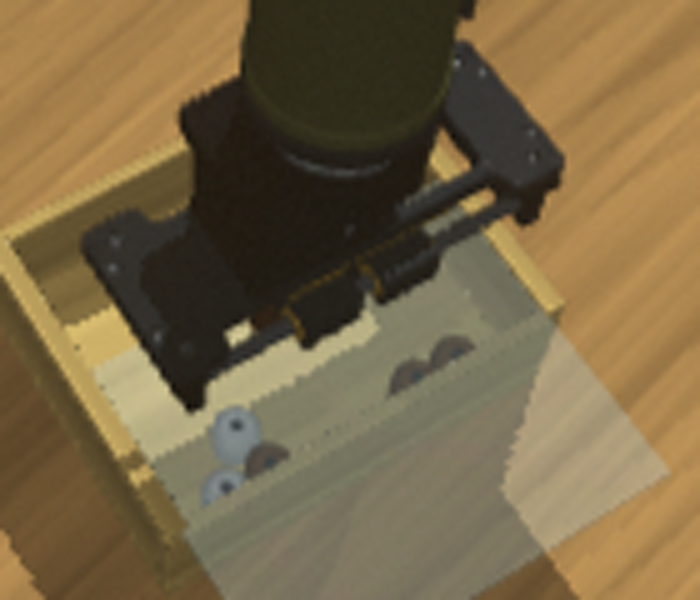

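Call:
carry_out(increments="0 0.011 0 0 0 0 0;0 0.011 -0.001 0 0 0 0;0 0.011 0 0 0 0 0;0 0.011 -0.001 0 0 0 0;0 0.011 0 0 0 0 0;0 0.01 0 0 0 0 0;0 0.01 0 0 0 0 0;0 0 0 0 0 0 0")

```text
time_s: 33.95
tool_pos: [0.5592, -0.0407, 0.158]
tool_rot: [-179.9, 0.7, 166.6]
force: [0.2, -0.1, 0.9]
grip_width: 0.0006
```

```bash
python3 - <<'E'
from kin import *
b=np.load("box.npy"); 
print(w2box(b,pose()[0]),get_obs()["force"],get_obs()["qpos"].round(1))
for n,c in (("scene",(355,230)),("top",(333,175))):
    p=read_camera(n); crop(p,c,140,120,5,f"pics/{n}29.png")
E
```

```text
[[-0.04122685  0.00087799  0.15795664]] [ 0.20958278 -0.07394415  0.9383706 ] [-31.8  15.4  38.  106.8 -10.5  60.8  86.8]
```

View pics/scene29.png

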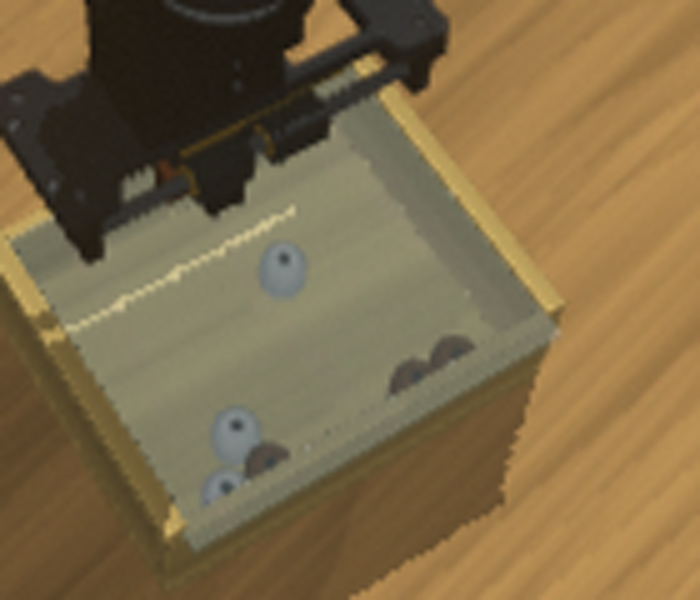

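Call:
carry_out(increments="0 0.004 0 0 0 0 0;0 0.004 0 0 0 0 0")

```text
time_s: 34.3
tool_pos: [0.5527, -0.0392, 0.1579]
tool_rot: [-179.8, 0.8, 166.6]
force: [1.8, -0.7, -0.2]
grip_width: 0.0007
```

Call:
carry_out(increments="0 0.003 0 0 0 0 0;0 0.003 0 0 0 0 0")

```text
time_s: 34.55
tool_pos: [0.5488, -0.0383, 0.1582]
tool_rot: [-179.8, 1.2, 166.5]
force: [11.3, -2.5, -6.8]
grip_width: 0.0004
```

Call:
carry_out(increments="0 0.003 0 0 0 0 0;0 0.003 0 0 0 0 0")

```text
time_s: 34.8
tool_pos: [0.5479, -0.0382, 0.159]
tool_rot: [-179.8, 2.0, 166.5]
force: [10.0, -2.0, -6.1]
grip_width: 0.0005
```

Call:
carry_out(increments="0 -0.005 0 -0.002 0 0 0;0 -0.003 0 -0.015 0 -0.5 0;0 0 0 -0.03 0 0 0;0 0 0 -0.03 0 0 0;0 0 0 -0.03 0 0 0;0 0.02 0 -0.02 0 0 0;0 0.02 0 -0.02 0 0 0;0 0.02 0 0 0 0 0;0 0 0.04 0 0 0 0;0 0 0.04 0 0 0 0;0 0 0.04 0 0 0 0;0 0 0.03 0 0 0 0;0 0 0 0 0 0 0")

```text
time_s: 36.42
tool_pos: [0.521, 0.122, 0.3172]
tool_rot: [-179.9, 2.1, 166.1]
force: [-0.1, -0.1, -0.9]
grip_width: 0.0004
```

```bash
python3 - <<'E'
from kin import *
b=np.load("box.npy"); print(get_obs()["tool_pos"],get_obs()["qpos"].round(1))
for n,c in (("scene",(355,230)),("top",(333,175))):
    p=read_camera(n); cv2.imwrite(f"pics/{n}30f.png",p["img"]); x0,y0=crop(p,c,140,120,5,f"pics/{n}30.png"); im=cv2.imread(f"pics/{n}30.png")
    Lq=box2w(b,[(-.077,-.022,.099),(-.077,.022,.099),(-.063,.022,.099),(-.063,-.022,.099)]); u=(proj(p,Lq)-[x0-.4,y0-.4])*5
    cv2.polylines(im,[u.astype(int)],True,(0,255,255),1)
    Lq=box2w(b,[(-.088,-.1,.075),(-.088,.1,.075),(.088,.1,.075),(.088,-.1,.075)]); u=(proj(p,Lq)-[x0-.4,y0-.4])*5
    cv2.polylines(im,[u.astype(int)],True,(255,255,0),1); cv2.imwrite(f"pics/{n}30.png",im)
E
```

```text
[0.5210204  0.12199907 0.31724482] [-45.5   2.   29.8  99.6   0.2  76.8  60.3]
```

View pics/scene30.png

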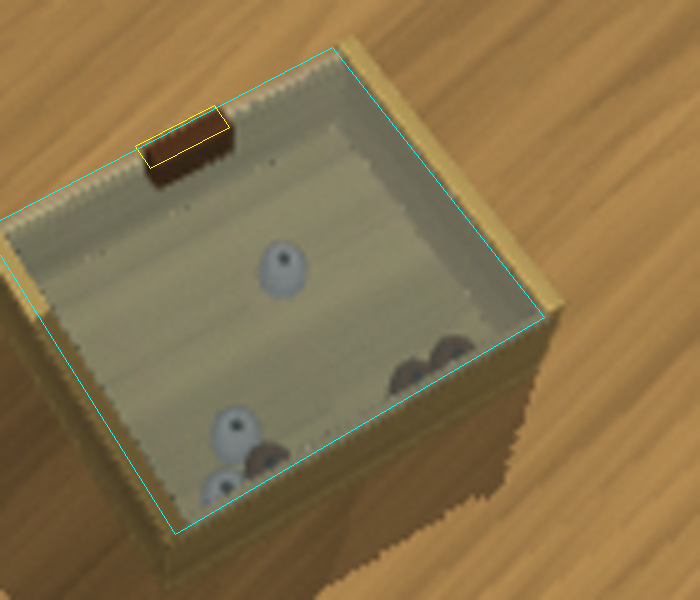

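View pics/top30.png

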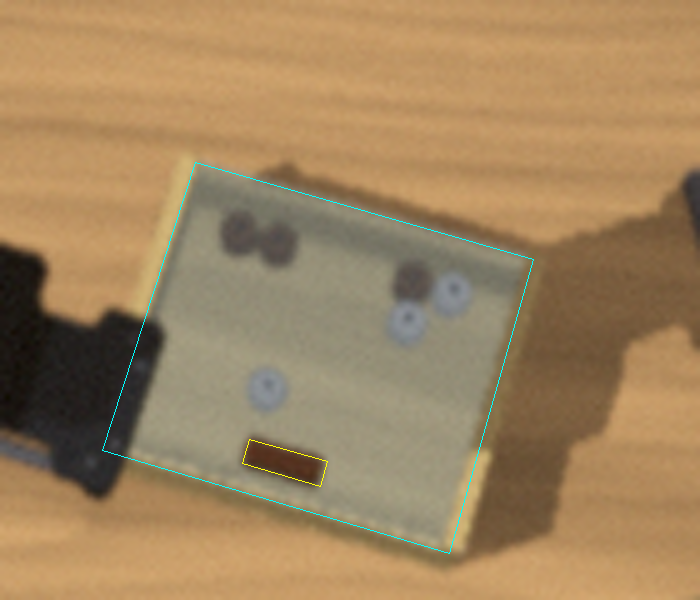

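View pics/scene30f.png

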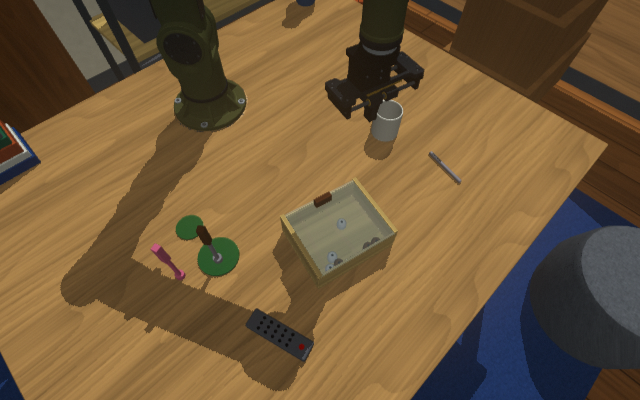

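View pics/top30f.png

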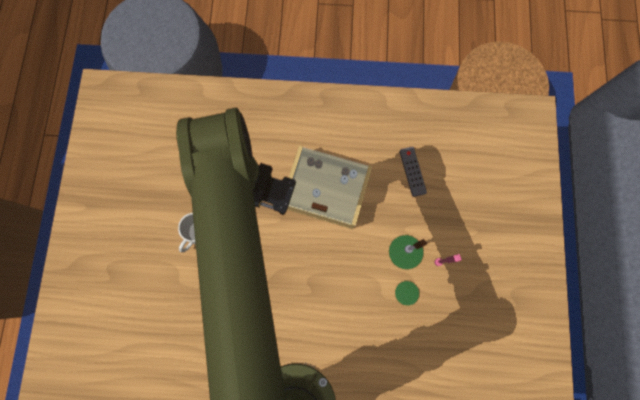

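```bash
python3 - <<'E'
from kin import *
b=np.load("box.npy"); t=read_camera("top"); s=read_camera("scene")
for u in [(240,228),(278,240),(412,278),(407,318),(453,289),(268,384)]: print(w2box(b,back(t,(263+u[0]/5-.4,115+u[1]/5-.4),.034)).round(3))
print("grip",w2box(b,back(t,(263+286/5-.4,115+462/5-.4),.099)).round(4), get_obs()["force"], get_obs()["joint_velocities"].round(2))
print(sign_off())
E
```

```text
[[0.07  0.068 0.034]]
[[0.07  0.045 0.034]]
[[ 0.07  -0.037  0.034]]
[[ 0.046 -0.041  0.034]]
[[ 0.071 -0.062  0.034]]
[[-0.015  0.026  0.034]]
grip [[-0.0696 -0.0004  0.099 ]] [-0.6149777   0.15972503 -0.25346703] [ 0.28 -0.12  0.14  0.11 -0.28 -0.24  0.04]
the job is handed in; nothing more can be done
None
```

I stirred the beads, stood the stirrer back on the coaster, shut the cover and handed the job in at about 36.6 s of the 72 s allowed. No verdict came back, so the results below are from my own last checks.

**What I did:** Reaching under the cover with the tilted stirrer, I parted the row of dark beads and pushed one into the right half. Then I swept the front white bead into the left half.

**Last checks:**
- **Beads:** The left half holds two dark beads (y about +68 and +45 mm) and one white (+26 mm). The right half holds one dark (-37 mm) and two white (-41 and -62 mm). All six are inside the box. My box frame reads about 2 mm too deep in x, which does not affect which half a bead is in.
- **Cover:** I pushed it until it stopped, at about 11 N. The grip measures at x = -69.6 mm, where -70 mm is shut.
- **Stirrer:** It stands on the large coaster near its centre and looks upright in the last picture.
- **Mug, remote and pen:** The mug, remote and pen look unmoved in the scene picture. I compared by eye and did not measure them again.

**What went wrong on the way:**
- On the first reach under the cover the shaft caught the cover's edge (about 4 N), and the stirrer pivoted in the grip. I turned it back the other way against the box's front wall, then tilted the tool to match when setting it down.
- Setting it down on the coaster gave a brief 39 N reading at the wrist. That limit is 120 N, but the reading came close to the 40 N limit for the arm or gripper body pressing on something. The contact was through the held stirrer.

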